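# Pin the sample rack and rack the colour panel

### The job

Get the colour sample put away: set the panel rack down flat on the green base plate, with the base's two dowel pins through the rack's two holes, then take the blue sample panel out of its wooden stand and stand it on edge in either slot of the rack, roughly centred along the slot. Keep the panel upright, lower both things into place rather than dropping them, and leave the jars, the pen and everything else where they are.

Things in the scene. Friction and masses are not known exactly. Their poses are not given: they have to be found in the camera images.
- base: Green base plate, fixed to the worktop, 180 x 100 x 12 mm (x, y, z). Origin at the centre of its underside, z up. Two steel dowel pins, 10 mm diameter, stand at x = +60 and -60 mm, y = 0; they rise 19 mm above the plate's top (to 31 mm above the worktop), the last 6 mm tapering to a 4 mm tip.
- rack_center (a point): Loose aluminium panel rack, 0.35 kg, 150 x 76 x 68 mm, standing flat. Point on its centre line, 34 mm above its underside; x along its length, z up. Its 8 mm plate has two 12.4 mm through holes at x = +60 and -60 mm, y = 0 (fits either way round). Its middle fin, the part to grip, is 70 mm long (x), 14 mm thick (y) and reaches 68 mm above the underside; its upper 30 mm are black.
- slot_a (a point): Middle of the rack's slot at +y, on the slot floor (8 mm above the rack's underside); axes as the rack's. The slot is 14 mm wide, between the middle fin and an outer fin 80 mm long that reaches 39 mm above the rack's underside (31 mm above this point), with an outward flared top. Open at both ends.
- slot_b (a point): The same for the rack's slot at -y. The two slots lie 28 mm apart, 14 mm either side of the rack's centre line.
- panel_center (a point): Loose wooden sample panel, about 80 g, 90 mm long (x), 10 mm thick (y), 100 mm tall (z), standing on edge; the lower two thirds painted blue, the top bare wood. This point is its centre, 50 mm above its lower edge; z up. It starts upright in the wooden stand.
- stand: Wooden stand, fixed, 120 x 60 x 30 mm, origin at the centre of its underside; a 13 mm wide, open-ended slot runs along its x through the middle, floor 8 mm above the worktop. The panel starts in it.
- jar_blue: The blue sample jar nearest the work, with a white lid, 48 x 46 x 66 mm, origin at the centre of its underside; where it stands may vary; leave it alone.
- jar_yellow: The yellow sample jar nearest the work, with a white lid, 48 x 46 x 66 mm, origin at the centre of its underside; where it stands may vary; leave it alone.
- pen: White marker pen with a blue cap, 18 x 131 x 20 mm, lying along its y, origin at the centre of its underside; where it stands may vary; leave it alone.
Not all that is in view belongs to the job. Leave any red or turquoise look-alike of the part that bears panel_center alone.

How it is judged:
By the outcome, as a careful person would: the job done as asked, in the order asked, and still so for the second after the job is handed in, with the robot touching nothing.
It also fails if it takes over 67 s, if anything falls off the work surface, if the arm or the gripper's body presses on something with over 40 N, if the wrist force passes 120 N, or if a joint passes its speed limit or range.

### The arm

A 6-joint arm with a two-finger parallel gripper is mounted at the origin on a cart in front of the work surface, level with it; the furniture and walls round the work are solid. World frame = base frame: x ahead of the robot, y to its left, z up, the work surface at z = 0. Lengths are in mm, angles in degrees, forces in N, time in s.
With the tool pointing down it reaches from about 425 to 950 mm from the base axis. Payload 3.5 kg.
Tool frame: the origin (TCP) lies midway between the tips of the shut fingers; the grasp point (between the pads) lies 19 mm behind it; z points along the fingers, x is the direction in which the jaws open and shut, and the axes are right-handed (so a half turn about z gives the same grasp; the last joint's range is limited). The gripper opens to 85 mm and grips with 20 to 120 N. Pads are 22 mm wide; open, the fingers measure 114 mm over their backs; the gripper's body (76 mm by 85 mm) begins 54 mm behind the grasp point. The pads swing forward as they close: fully open they stand 13 mm farther back than shut.
Start: joints at [-78.495, 16.404, 90.338, -0, 73.258, -8.594], TCP at [231.986, -633.868, 231.325] pointing down, gripper open.
Joint ranges: [-158.93, 158.93], [-51.34, 127.21], [12.03, 142.37], [-87.48, 267.48], [13.55, 161.25], [-162.69, 162.69]. Speed limits (degrees/s): [159.86, 159.86, 180, 180, 180, 180].

### API

Orientations are given as a 3x3 rotation matrix whose columns are the frame's x, y, z axes.
In Python, from cell import ctrl gives the robot as it stands. The module is installed in compiled form; this text tells all that it offers.
- The arm moves only by the tool apply_moves, never from a script. Its argument "increments" is one flat list of numbers, 6 for each row, row after row: the shift along the world's x, y, z in m, then the turn, a rotation vector about the world's x, y, z in units of 6 degrees (1.0 is 6 degrees). A call has exactly 8 rows; each row is the pose to reach, as a shift and turn from the pose commanded when the call began; what a row does not reach only later rows make up. A row lasts 1/12 s, in which the tool goes at most 41.7 mm and 7.16 degrees, less where a joint would pass 70% of its speed; a pose out of reach is approached as far as the arm can. A call with a gripper value outside its range is refused whole. "grip" is the closure, from -1 (fully open) to 1 (shut), set as the call begins (left out, the last holds). The fingers move at their own pace and stop on an object; the grip force is fixed at half the most. Time passes only in rows, so rows that repeat a pose let the fingers close, or fill a call up. It gives the time, the measured TCP pose, the force and the opening at its end, in the units of the state.
- ctrl.get_state(): the state, without advancing time (a new reading comes with each control period).
- ctrl.camera(name): name is "side" or "top"; returns the picture (400x640x3 uint8, blue, green, red); there is no depth.
- ctrl.camera_model(name): a dict with "intrinsics" (3x3 intrinsics, pixels), "pose" (4x4, takes a point from camera to world coordinates). Camera axes: x right, y down, z forward; pixel columns grow to the right and rows downward; lengths in mm; the calibration is good to about 2 mm. A picture is of the moment at which its call begins. camera_model takes no time and is no camera call.
- ctrl.finish_job(): hands the job in, once; it reports no verdict.
The state is a dict: "time_s": time; "q": joint angles; "joint_vel": joint speeds; "effort": joint torques, N m; "tool_pos": TCP position; "eef_rot": TCP orientation; "contact_force": force on the tool from outside, world axes, zero at the start; "wrist_torque": the same for the moment, N m; "grip_width": finger opening in mm.
Only numpy, scipy, OpenCV 4.12 (cv2) and the standard library are available. Lean on these libraries where they do the work, as an engineer would, in place of code of your own. Each camera call takes 0.05 s, during which the arm holds its last target.

## Working session

There is one attempt and no reset: what is moved stays moved. The work goes in short steps, Python scripts to look and compute and a tool call to move; the robot and the scene stay as the last step left them, time stands still between calls to the robot, and variables do not carry over. Pictures are saved under pics/ and viewed, and the job is handed in when it is done.

Besides the shell and the picture viewer there is one more tool, called after ">>>" in YAML: its name, and indented under it one key for each argument. apply_moves: Moves the arm, as the interface text tells. Its arguments: {"type":"object","properties":{"increments":{"type":"array"},"grip":{"type":"number"}},"required":["increments"]}

```bash
mkdir -p pics
python3 - <<'E'
from cell import ctrl
import cv2
for n in("side","top"):
    im=ctrl.camera(n); cv2.imwrite(f"pics/{n}0.png",im)
    m=ctrl.camera_model(n); print(n,m["intrinsics"],m["pose"])
s=ctrl.get_state(); print(s)
E
```

```text
side [[461.47698021   0.         316.93461062]
 [  0.         461.47698021 199.73690353]
 [  0.           0.           1.        ]] [[ 9.99113482e-01  2.33242284e-02 -3.50461052e-02  6.13878923e+02]
 [ 4.18518563e-02 -6.40223897e-01  7.67047446e-01 -9.62116681e+02]
 [-4.54656421e-03 -7.67834190e-01 -6.40632489e-01  8.17197641e+02]
 [ 0.00000000e+00  0.00000000e+00  0.00000000e+00  1.00000000e+00]]
top [[389.74513504   0.         322.84968427]
 [  0.         389.74513504 195.7697984 ]
 [  0.           0.           1.        ]] [[ 3.60051529e-02 -9.78287382e-01  2.04101514e-01  3.74957798e+02]
 [-9.99346975e-01 -3.58676973e-02  4.37392657e-03 -9.08143837e+01]
 [ 3.04169416e-03 -2.04125715e-01 -9.78939958e-01  1.03024258e+03]
 [ 0.00000000e+00  0.00000000e+00  0.00000000e+00  1.00000000e+00]]
{'time_s': 0.1, 'q': array([-7.84957826e+01,  1.64495991e+01,  9.04148137e+01,  1.15252807e-03,
        7.32579589e+01, -8.59278032e+00]), 'joint_vel': array([-0.0558866 , -0.17392209, -0.15036341,  0.01547859,  0.10225742,
       -0.05734711]), 'effort': array([ 7.55901638e-04, -4.07296765e+01, -2.93700385e+01, -1.66098339e-04,
        3.42748310e-03,  2.40624800e-07]), 'tool_pos': array([ 231.86734771, -633.29470926,  230.06740613]), 'eef_rot': array([[ 3.43604595e-01, -9.39114326e-01, -4.07086103e-04],
       [-9.39112046e-01, -3.43604670e-01,  2.09672266e-03],
       [-2.10893897e-03, -3.38144077e-04, -9.99997719e-01]]), 'contact_force': array([0.30914467, 0.39058216, 0.56316734]), 'wrist_torque': array([-0.00911412, -0.01926901,  0.04308244]), 'grip_width': 85.39528923476513}
```

View pics/side0.png

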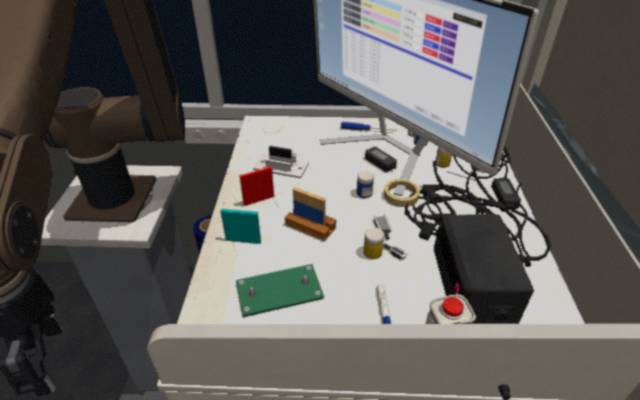

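View pics/top0.png

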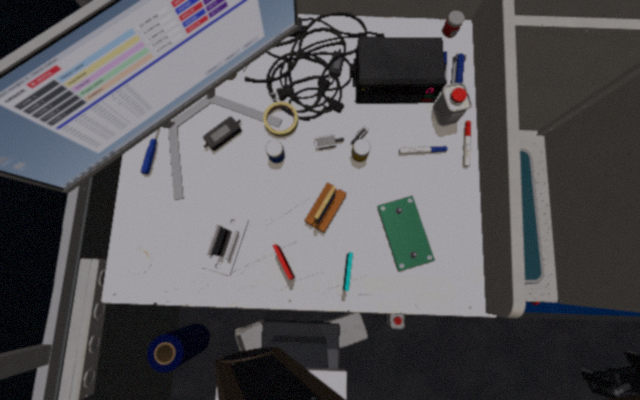

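The side view shows the rack at about (285,160), the panel and stand at (309,210) and the base at (280,289). In the top view they are at (225,245), (326,206) and (405,232).

Panel candidates in the side view are red (257,186), turquoise (241,226) and blue with bare wood (309,207). The blue one fits the description: it is painted blue with a bare wood top and stands in the wooden stand. I'll confirm it in an enlarged crop.

Run:
```python
import cv2,numpy as np
s=cv2.imread("pics/side0.png");t=cv2.imread("pics/top0.png")
a=cv2.resize(s[130:330,210:410],None,fx=4,fy=4,interpolation=cv2.INTER_CUBIC)[:600]
b=cv2.resize(t[170:310,190:370],None,fx=4.2,fy=4.2,interpolation=cv2.INTER_CUBIC)
cv2.imwrite("pics/a.png",a);cv2.imwrite("pics/b.png",b)
c=cv2.resize(t[185:285,365:445],None,fx=6,fy=6,interpolation=cv2.INTER_CUBIC);cv2.imwrite("pics/c.png",c)
```

```text
(no output)
```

View pics/a.png

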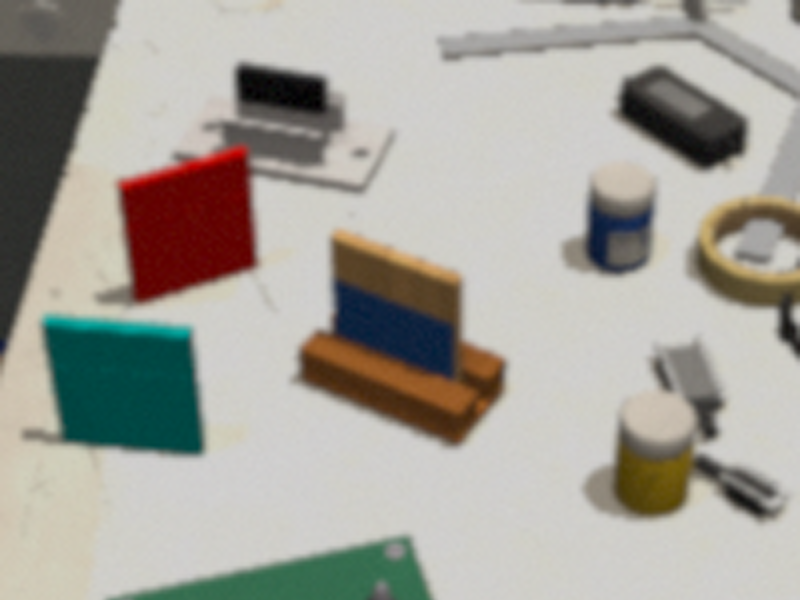

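View pics/b.png

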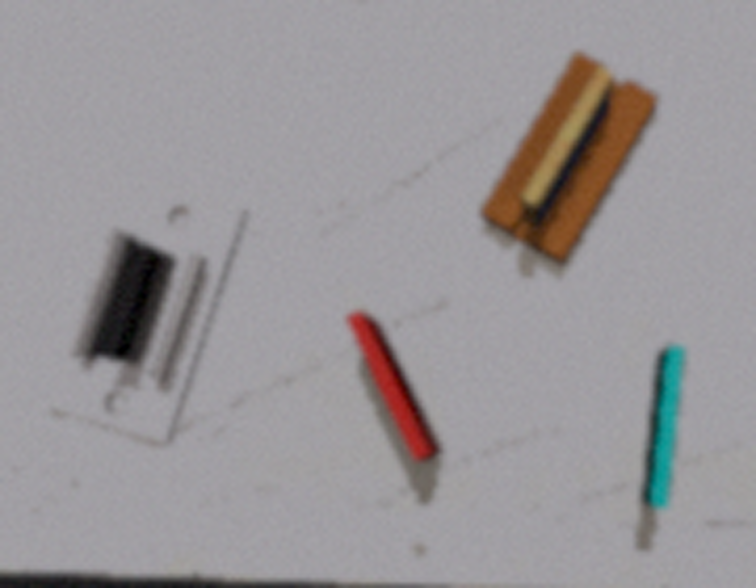

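View pics/c.png

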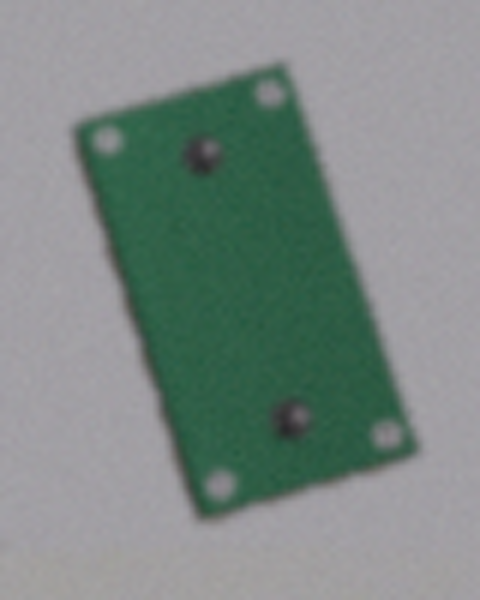

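The crop confirms that the blue panel with the wood top, at side (309,207), is the one in the wooden stand. Next I'll measure it.

```bash
cat > h.py <<'E'
import cv2,numpy as np
from cell import ctrl
M={n:ctrl.camera_model(n) for n in("side","top")}
def cast(n,px,z):
    px=np.atleast_2d(np.float64(px)); K=M[n]["intrinsics"];P=M[n]["pose"]
    d=np.c_[px,np.ones(len(px))]@np.linalg.inv(K).T@P[:3,:3].T
    o=P[:3,3]; return o+d*((z-o[2])/d[:,2])[:,None]
def proj(n,X):
    P=M[n]["pose"];c=(np.atleast_2d(X)-P[:3,3])@P[:3,:3];u=c@M[n]["intrinsics"].T
    return u[:,:2]/u[:,2:]
def mask(im,lo,hi,box):
    h=cv2.cvtColor(cv2.GaussianBlur(im,(3,3),0),cv2.COLOR_BGR2HSV)
    m=cv2.inRange(h,np.array(lo),np.array(hi)); k=np.zeros_like(m);x0,y0,x1,y1=box;k[y0:y1,x0:x1]=m[y0:y1,x0:x1]
    return k
def big(m):
    c,_=cv2.findContours(m,cv2.RETR_EXTERNAL,cv2.CHAIN_APPROX_NONE);return max(c,key=cv2.contourArea)[:,0,:]
def rect(n,px,z):
    w=cast(n,px,z)[:,:2].astype(np.float32); (c,s,a)=cv2.minAreaRect(w)
    if s[0]<s[1]: a+=90
    return np.round(c,1),np.round(sorted(s),1),round((a+90)%180-90,2)
E
python3 - <<'E'
from h import *
s=cv2.imread("pics/side0.png");t=cv2.imread("pics/top0.png")
for n,im,b in(("top",t,(365,185,445,285)),("side",s,(225,255,335,322))):
    print(n,"base",rect(n,big(mask(im,(50,80,30),(90,255,255),b)),12))
print("pins top",cast("top",[[365+203/6,185+155/6],[365+291/6,185+417/6]],27))
hol=cast("top",[[190+178/4.2,170+213/4.2],[190+118/4.2,170+400/4.2]],6);print("holes",hol,np.linalg.norm(hol[0]-hol[1]),hol.mean(0))
print("fin top",rect("top",big(mask(t,(0,0,0),(180,255,50),(205,220,240,262))),68))
w=mask(t,(15,60,90),(35,255,255),(305,180,350,235));c=big(w);print("wood top",cv2.contourArea(c),rect("top",c,108))
st=mask(t,(5,100,40),(35,255,255),(300,175,355,240));c=big(st);print("stand",rect("top",c,30))
# stand by wood side
for n,im,b in (("side",s,(260,140,310,180)),):
    c=big(mask(im,(0,0,0),(180,255,60),b)); print("side black",cv2.boxPoints(cv2.minAreaRect(c)))
E
```

```text
top base (array([ 496.9, -304.9]), array([ 94.9, 173.7]), 18.14)
side base (array([ 498.4, -308.2]), array([ 98.5, 174.4]), 18.1)
pins top [[ 551.25674708 -285.96473866   27.        ]
 [ 439.64610071 -322.95180416   27.        ]]
holes [[512.31804038 150.66942247   6.        ]
 [395.1715974  177.89319353   6.        ]] 120.2681288382171 [453.74481889 164.281308     6.        ]
fin top (array([451.2, 160.2]), array([25.2, 64.2]), -13.76)
wood top 160.5 (array([550.5, -90.1]), array([13.3, 92.9]), -29.18)
stand (array([553.9, -93.7]), array([ 58.6, 118.8]), -28.27)
side black [[268.83783 154.97296]
 [270.2162  146.7027 ]
 [291.13513 150.18918]
 [289.75677 158.45944]]
```

Run:
```python
from h import *
s=cv2.imread("pics/side0.png")
a=cv2.resize(s[140:180,250:314],None,fx=12,fy=12,interpolation=cv2.INTER_CUBIC);cv2.imwrite("pics/d.png",a)
a=cv2.resize(s[182:242,280:340],None,fx=10,fy=10,interpolation=cv2.INTER_CUBIC);cv2.imwrite("pics/e.png",a)
def tri(p,q):
    o1=M["side"]["pose"][:3,3];o2=M["top"]["pose"][:3,3]
    d1=cast("side",p,0)[0]-o1;d2=cast("top",q,0)[0]-o2
    A=np.c_[d1,-d2];k=np.linalg.lstsq(A,o2-o1,rcond=None)[0]
    return o1+k[0]*d1,o2+k[1]*d2
print("monitor corner",tri([318,80],[75,187]),tri([497,165],[298,20]))
c=np.array([453.7,164.2]);r=np.deg2rad(-13.1);R=np.array([[np.cos(r),-np.sin(r)],[np.sin(r),np.cos(r)]])
print("pred fin", proj("side",np.c_[(c+np.array([[-35,-7],[35,-7],[35,7],[-35,7]])@R.T),[68]*4]))
print("pred holes", proj("side",np.c_[(c+np.array([[-60,0],[60,0]])@R.T),[8]*2]))
c=np.array([552.,-92]);r=np.deg2rad(-28.5);R=np.array([[np.cos(r),-np.sin(r)],[np.sin(r),np.cos(r)]])
print("pred panel", proj("side",np.c_[(c+np.array([[-45,-5],[45,-5],[45,5],[-45,5]])@R.T),[108]*4]))
```

```text
monitor corner (array([553.17277939, 498.38006142, 126.40532009]), array([562.43750123, 500.2612123 , 129.56833904])) (array([1019.6264786 ,   -6.41298633,  145.31989087]), array([1017.51821502,   -6.60508534,  143.77345995]))
pred fin [[267.39729199 148.14159206]
 [290.1391436  151.63443162]
 [291.62619038 149.03928423]
 [269.04123154 145.60072412]]
pred holes [[261.89168373 162.31245518]
 [299.68906513 168.39009795]]
pred panel [[291.25052958 189.24735391]
 [322.73531942 201.18494576]
 [324.83710374 198.88215547]
 [293.46751476 187.0849153 ]]
```

View pics/d.png

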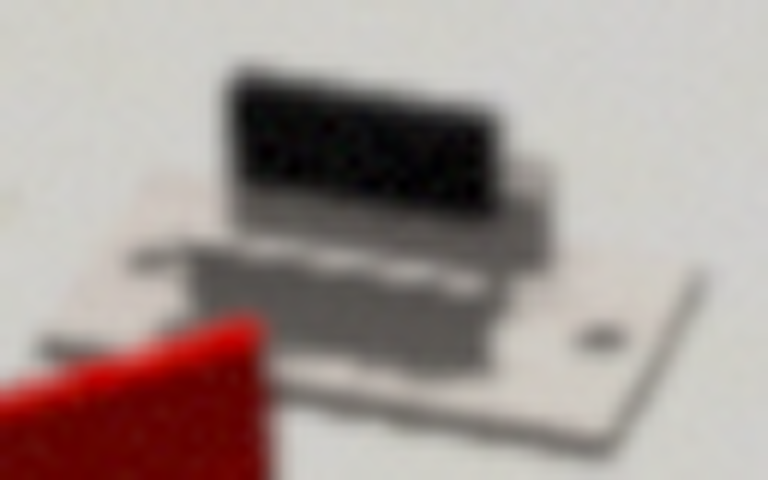

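View pics/e.png

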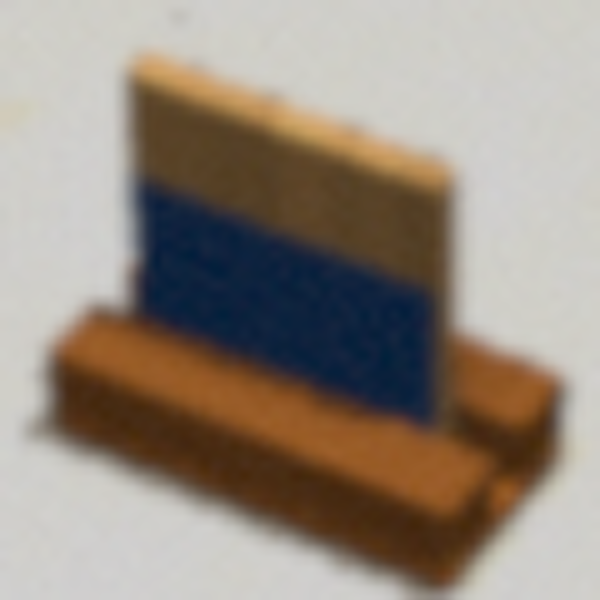

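>>> apply_moves:
  increments: [0.2,0.25,-0.02,0,0,-1,0.2,0.25,-0.02,0,0,-2,0.2,0.25,-0.02,0,0,-3,0.2,0.25,-0.02,0,0,-4,0.2,0.25,-0.02,0,0,-5,0.2,0.25,-0.02,0,0,-5.53,0.2,0.25,-0.02,0,0,-5.53,0.2,0.25,-0.02,0,0,-5.53]
  grip: -1

```text
time_s: 0.77
tool_pos: [433.3, -380.6, 210.5]
eef_rot: [[-0.225, -0.974, -0.0], [-0.974, 0.225, 0.002], [-0.002, 0.001, -1.0]]
contact_force: [0.9, -0.1, -0.0]
grip_width: 85.5
```

>>> apply_moves:
  increments: [0.02,0.33,0,0,0,0,0.02,0.33,0,0,0,0,0.02,0.33,0,0,0,0,0.02,0.33,0,0,0,0,0.02,0.33,0,0,0,0,0.02,0.33,0,0,0,0,0.02,0.33,0,0,0,0,0.02,0.33,0,0,0,0]

```text
time_s: 1.43
tool_pos: [451.3, -51.6, 211.0]
eef_rot: [[-0.226, -0.974, -0.0], [-0.974, 0.226, 0.0], [-0.0, 0.0, -1.0]]
contact_force: [0.4, 1.3, -0.7]
grip_width: 85.4
```

>>> apply_moves:
  increments: [0.0015,0.218,0,0,0,0,0.0015,0.218,0,0,0,0,0.0015,0.218,0,0,0,0,0.0015,0.218,0,0,0,0,0.0015,0.218,0,0,0,0,0.0015,0.218,-0.03,0,0,0,0.0015,0.218,-0.06,0,0,0,0.0015,0.218,-0.08,0,0,0]

```text
time_s: 2.1
tool_pos: [451.7, 165.4, 128.7]
eef_rot: [[-0.223, -0.975, -0.003], [-0.975, 0.223, -0.0], [0.001, 0.003, -1.0]]
contact_force: [-0.1, -0.4, -0.7]
grip_width: 85.5
```

Run:
```python
from h import *
s=ctrl.get_state();print(s["time_s"],s["tool_pos"],s["q"],np.degrees(np.arctan2(s["eef_rot"][1,0],s["eef_rot"][0,0])))
for n,b in(("side",(220,80,350,190)),("top",(160,190,300,310))):
    im=ctrl.camera(n);x0,y0,x1,y1=b;cv2.imwrite(f"pics/g1{n}.png",cv2.resize(im[y0:y1,x0:x1],None,fx=5,fy=5,interpolation=cv2.INTER_CUBIC))
```

```text
2.1 [451.7240187  165.35453845 128.69449688] [ 7.99879071e+00 -1.78546437e+00  1.21903717e+02 -3.33841694e-03
  6.00494342e+01  1.10905015e+02] -102.90446861671042
```

View pics/g1side.png

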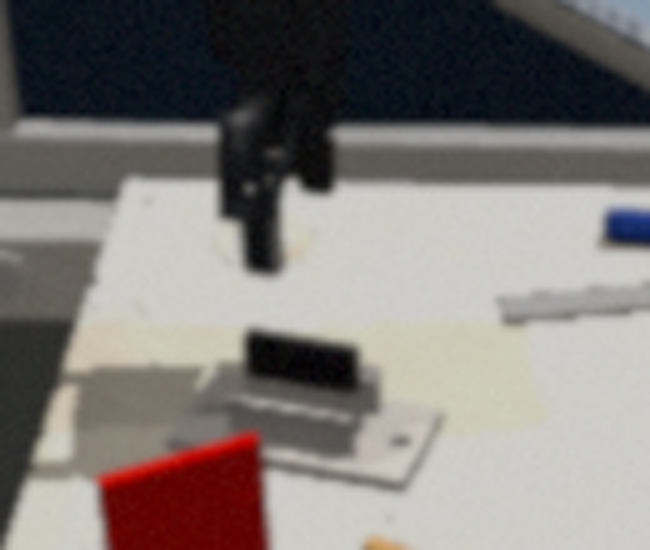

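View pics/g1top.png

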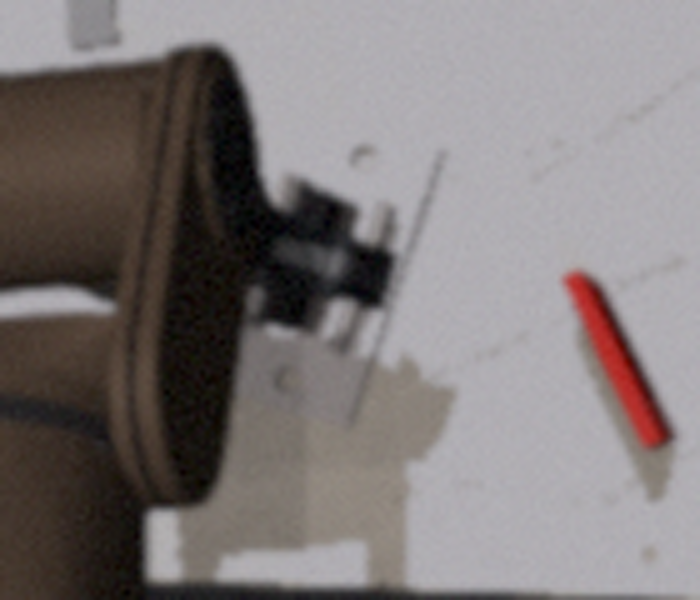

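>>> apply_moves:
  increments: [0,0,-0.015,0,0,0,0,0,-0.035,0,0,0,0,0,-0.055,0,0,0,0,0,-0.072,0,0,0,0,0,-0.083,0,0,0,0,0,-0.088,0,0,0,0,0,-0.088,0,0,0,0,0,-0.088,0,0,0]

```text
time_s: 2.87
tool_pos: [454.4, 164.1, 44.3]
eef_rot: [[-0.227, -0.974, 0.001], [-0.974, 0.227, 0.0], [-0.001, -0.001, -1.0]]
contact_force: [0.1, 0.2, 0.9]
grip_width: 85.6
```

Run:
```python
from h import *
s=ctrl.get_state();print(s["time_s"],s["tool_pos"],s["contact_force"],np.degrees(np.arctan2(s["eef_rot"][1,0],s["eef_rot"][0,0])))
for n,b in(("side",(220,80,350,190)),):
    im=ctrl.camera(n);x0,y0,x1,y1=b;cv2.imwrite(f"pics/g2{n}.png",cv2.resize(im[y0:y1,x0:x1],None,fx=5,fy=5,interpolation=cv2.INTER_CUBIC))
```

```text
2.8667 [454.37039649 164.1423828   44.31674765] [0.14220088 0.24173865 0.85395063] -103.09543178405954
```

View pics/g2side.png

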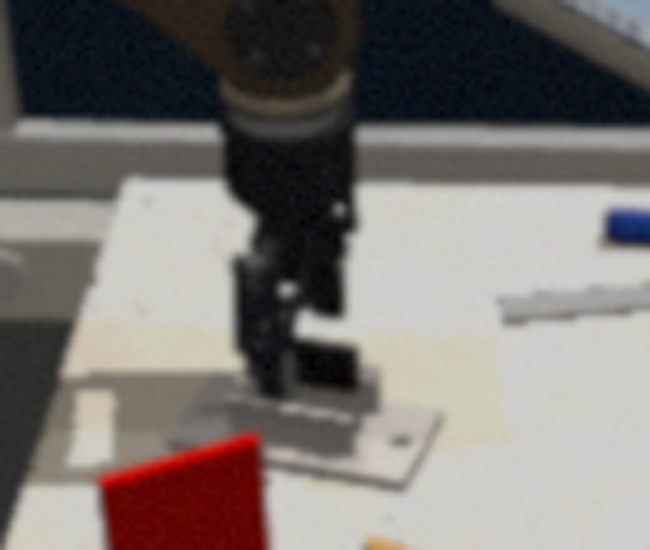

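>>> apply_moves:
  increments: [0,0,0,0,0,0,0,0,0,0,0,0,0,0,0,0,0,0,0,0,0,0,0,0,0,0,0,0,0,0,0,0,0,0,0,0,0,0,0,0,0,0,0,0,0,0,0,0]
  grip: 1

```text
time_s: 3.58
tool_pos: [453.7, 164.4, 43.5]
eef_rot: [[-0.227, -0.974, 0.001], [-0.974, 0.227, 0.001], [-0.001, -0.0, -1.0]]
contact_force: [0.4, 3.1, 0.5]
grip_width: 12.6
```

>>> apply_moves:
  increments: [0,0,0,0,0,0,0,0,0,0,0,0,0,0,0.005,0,0,0,0,0,0.015,0,0,0,0,0,0.03,0,0,0,0,0,0.05,0,0,0,0,0,0.07,0,0,0,0,0,0.08,0,0,0]

```text
time_s: 4.25
tool_pos: [454.2, 164.0, 125.8]
eef_rot: [[-0.226, -0.974, 0.003], [-0.974, 0.226, -0.0], [-0.001, -0.003, -1.0]]
contact_force: [1.6, 0.1, -3.8]
grip_width: 13.0
```

Run:
```python
from h import *
s=ctrl.get_state();print(s["time_s"],s["tool_pos"],s["contact_force"],np.degrees(np.arctan2(s["eef_rot"][1,0],s["eef_rot"][0,0])),s["grip_width"])
for n,b in(("side",(220,60,350,190)),("top",(160,190,300,310))):
    im=ctrl.camera(n);x0,y0,x1,y1=b;cv2.imwrite(f"pics/g3{n}.png",cv2.resize(im[y0:y1,x0:x1],None,fx=4.5,fy=4.5,interpolation=cv2.INTER_CUBIC))
```

```text
4.25 [454.22068532 164.02008713 125.76165683] [ 1.60088217  0.14145777 -3.75119606] -103.07128072755597 12.964978172295217
```

View pics/g3side.png

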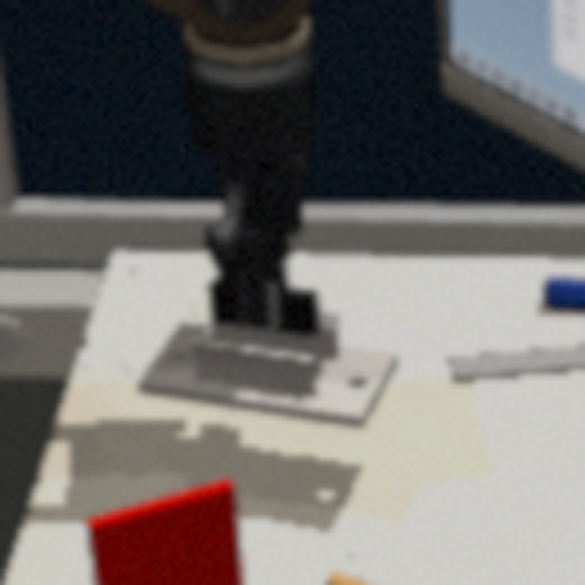

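View pics/g3top.png

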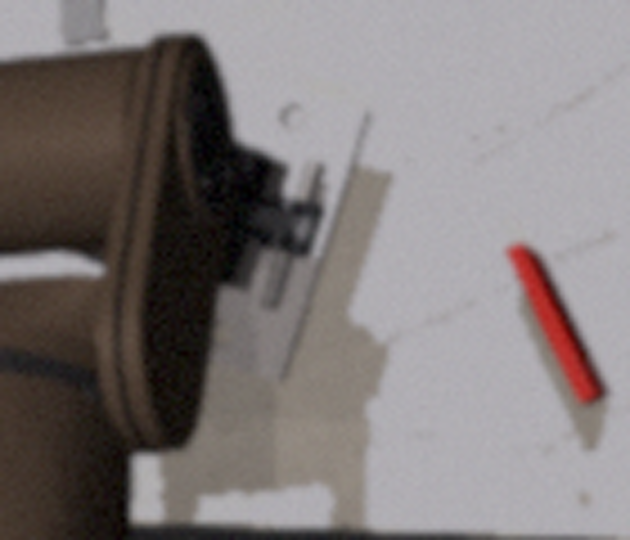

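>>> apply_moves:
  increments: [0,0,0.02,0,0,0,0,0,0.05,0,0,0,0.001,-0.01,0.07,0,0,0,0.003,-0.035,0.07,0,0,0.3,0.006,-0.065,0.07,0,0,0.8,0.009,-0.1,0.07,0,0,1.4,0.012,-0.135,0.07,0,0,2,0.015,-0.17,0.07,0,0,2.6]

```text
time_s: 5.02
tool_pos: [467.2, -7.1, 191.5]
eef_rot: [[0.048, -0.999, -0.003], [-0.999, -0.048, 0.0], [-0.001, 0.003, -1.0]]
contact_force: [0.3, 0.1, -3.5]
grip_width: 12.3
```

>>> apply_moves:
  increments: [0.003,-0.035,0,0,0,0.6,0.006,-0.07,0,0,0,1.2,0.01,-0.105,0,0,0,1.8,0.014,-0.14,0,0,0,2.3,0.018,-0.175,0,0,0,2.62,0.022,-0.21,0,0,0,2.62,0.025,-0.24,0,0,0,2.62,0.0265,-0.265,0,0,0,2.62]

```text
time_s: 5.68
tool_pos: [493.9, -272.8, 191.1]
eef_rot: [[0.312, -0.95, -0.003], [-0.95, -0.312, 0.002], [-0.002, 0.002, -1.0]]
contact_force: [0.5, 1.2, -3.0]
grip_width: 12.9
```

>>> apply_moves:
  increments: [0.0005,-0.018,0,0,0,0,0.0015,-0.03,-0.01,0,0,0,0.0015,-0.034,-0.025,0,0,0,0.0015,-0.034,-0.045,0,0,0,0.0015,-0.034,-0.06,0,0,0,0.0015,-0.034,-0.07,0,0,0,0.0015,-0.034,-0.075,0,0,0,0.0015,-0.034,-0.075,0,0,0]

```text
time_s: 6.35
tool_pos: [495.5, -303.7, 116.2]
eef_rot: [[0.313, -0.95, -0.003], [-0.95, -0.313, 0.003], [-0.004, 0.002, -1.0]]
contact_force: [-0.3, 0.3, -3.0]
grip_width: 13.1
```

Run:
```python
from h import *
s=ctrl.get_state();print(s["time_s"],s["tool_pos"],s["contact_force"],np.degrees(np.arctan2(s["eef_rot"][1,0],s["eef_rot"][0,0])),s["grip_width"])
for n,b in(("side",(200,190,360,330)),("top",(340,160,480,300))):
    im=ctrl.camera(n);cv2.imwrite(f"pics/g4{n}_full.png",im);x0,y0,x1,y1=b;cv2.imwrite(f"pics/g4{n}.png",cv2.resize(im[y0:y1,x0:x1],None,fx=4.2,fy=4.2,interpolation=cv2.INTER_CUBIC))
```

```text
6.35 [ 495.50762994 -303.7445275   116.22410713] [-0.33520188  0.27241518 -3.03043255] -71.74117536199628 13.128376303342328
```

View pics/g4side.png

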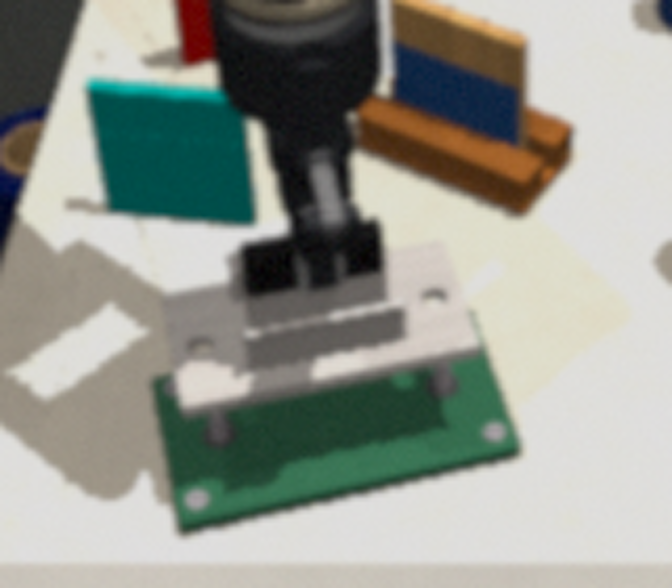

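View pics/g4top.png

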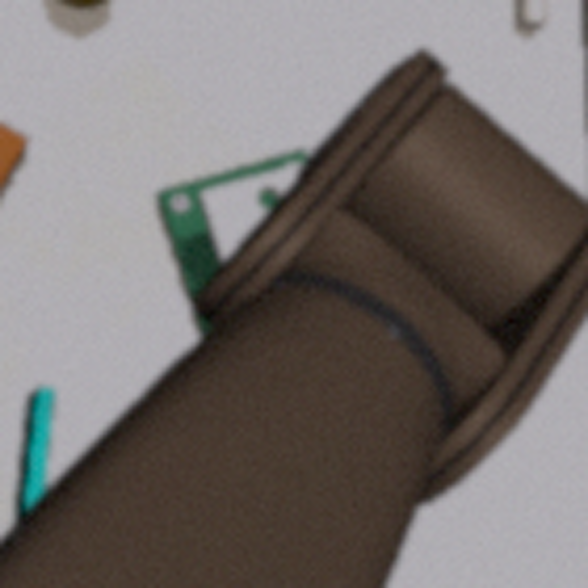

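Run:
```python
from h import *
s=cv2.imread("pics/side0.png");f=cv2.imread("pics/g4side_full.png")
cv2.imwrite("pics/p1.png",cv2.resize(s[260:320,230:330],None,fx=8,fy=8,interpolation=cv2.INTER_CUBIC))
cv2.imwrite("pics/p2.png",cv2.resize(f[240:315,230:330],None,fx=8,fy=8,interpolation=cv2.INTER_CUBIC))
```

```text
(no output)
```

View pics/p1.png

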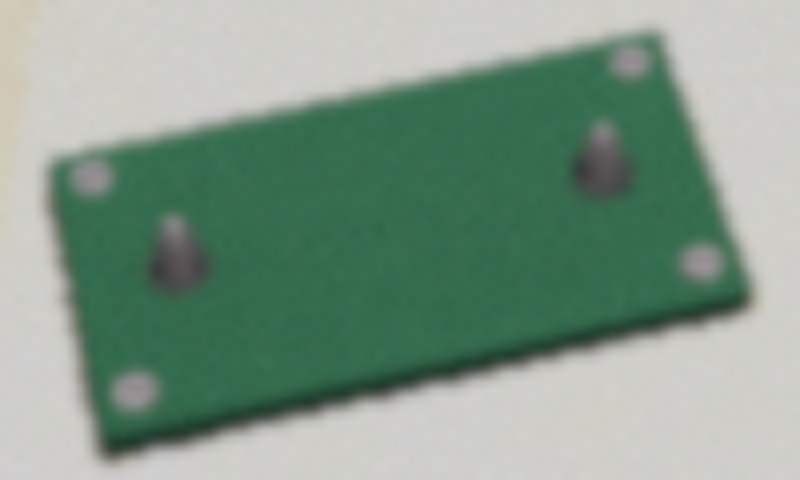

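View pics/p2.png

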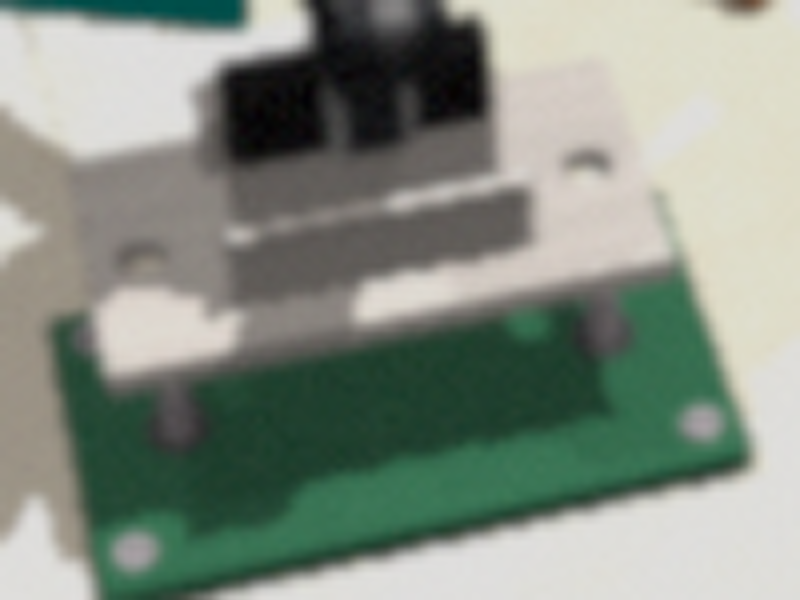

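Run:
```python
from h import *
def rep(t,w):
    d=w[1]-w[0];print(t,w.round(1)[:,:2].tolist(),"mid",w.mean(0).round(1),"len",np.linalg.norm(d).round(1),"yaw",np.degrees(np.arctan2(d[1],d[0])).round(2))
rep("pins tip side",cast("side",np.array([[175,218],[604,124]])/8+[230,260],30))
rep("pins foot side",cast("side",np.array([[178,277],[603,182]])/8+[230,260],12))
sc=cast("side",np.array([[92,180],[631,62],[702,263],[135,391]])/8+[230,260],13);print("screws side",sc.mean(0))
sc=cast("top",np.array([[108,139],[270,93],[387,434],[220,485]])/6+[365,185],13);print("screws top",sc.mean(0))
rep("pins top",cast("top",[[365+291/6,185+419/6],[365+203/6,185+153/6]],28))
rep("rack holes side",cast("side",np.array([[143,254],[587,163]])/8+[230,240],82))
# raw before: rack in side view initially
rep("rack0 holes side",cast("side",np.array([[150,260],[600,338]])/12+[250,140],7))
rep("rack0 holes top",cast("top",[[190+118/4.2,170+400/4.2],[190+178/4.2,170+213/4.2]],7))
```

```text
pins tip side [[442.1, -321.1], [556.4, -283.4]] mid [ 499.2 -302.3   30. ] len 120.4 yaw 18.22
pins foot side [[442.0, -326.8], [556.1, -289.1]] mid [ 499.1 -307.9   12. ] len 120.1 yaw 18.29
screws side [ 499.01953531 -305.70471562   13.        ]
screws top [ 496.84617456 -307.03596411   13.        ]
pins top [[438.7, -322.7], [552.0, -285.8]] mid [ 495.4 -304.2   28. ] len 119.1 yaw 18.07
rack holes side [[438.8, -322.6], [553.1, -286.1]] mid [ 495.9 -304.4   82. ] len 119.9 yaw 17.72
rack0 holes side [[396.4, 182.7], [512.9, 153.1]] mid [454.6 167.9   7. ] len 120.2 yaw -14.22
rack0 holes top [[395.2, 177.6], [512.2, 150.4]] mid [453.7 164.    7. ] len 120.2 yaw -13.08
```

>>> apply_moves:
  increments: [0.0015,-0.0005,-0.005,0,0,0.07,0.0025,-0.001,-0.015,0,0,0.07,0.0025,-0.001,-0.025,0,0,0.07,0.0025,-0.001,-0.033,0,0,0.07,0.0025,-0.001,-0.037,0,0,0.07,0.0025,-0.001,-0.039,0,0,0.07,0.0025,-0.001,-0.039,0,0,0.07,0.0025,-0.001,-0.039,0,0,0.07]

```text
time_s: 7.12
tool_pos: [499.1, -306.0, 79.4]
eef_rot: [[0.32, -0.947, 0.0], [-0.947, -0.32, -0.0], [0.0, -0.0, -1.0]]
contact_force: [0.1, -0.4, -3.3]
grip_width: 13.0
```

Run:
```python
from h import *
s=ctrl.get_state();print(s["time_s"],s["tool_pos"],s["contact_force"],np.degrees(np.arctan2(s["eef_rot"][1,0],s["eef_rot"][0,0])),s["grip_width"])
im=ctrl.camera("side").astype(float)
for i in range(3): im+=ctrl.camera("side")
im=(im/4).astype(np.uint8);cv2.imwrite("pics/g5full.png",im)
cv2.imwrite("pics/g5.png",cv2.resize(im[250:320,230:330],None,fx=8,fy=8,interpolation=cv2.INTER_CUBIC))
t=ctrl.camera("top");cv2.imwrite("pics/g5top.png",cv2.resize(t[180:280,360:450],None,fx=6,fy=6,interpolation=cv2.INTER_CUBIC))
```

```text
7.1167 [ 499.09569022 -305.97575575   79.35576394] [ 0.11442506 -0.40663197 -3.27776284] -71.34056387734081 12.958761061569698
```

View pics/g5.png

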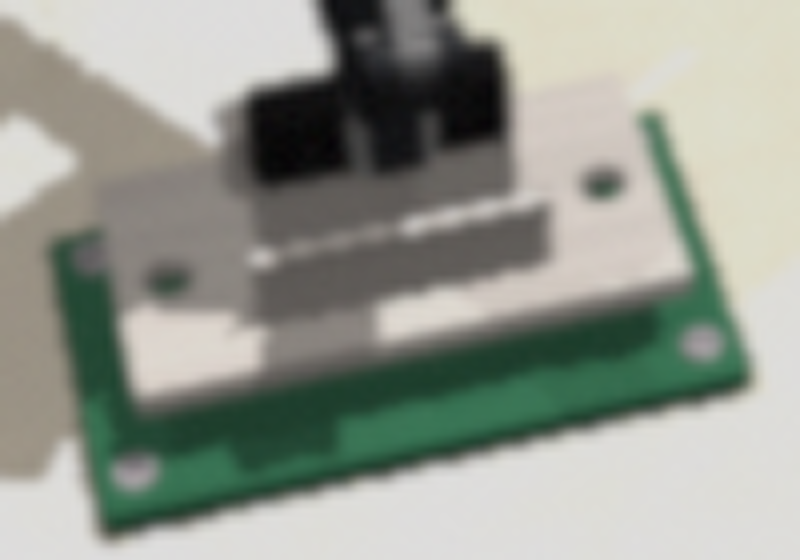

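View pics/g5top.png

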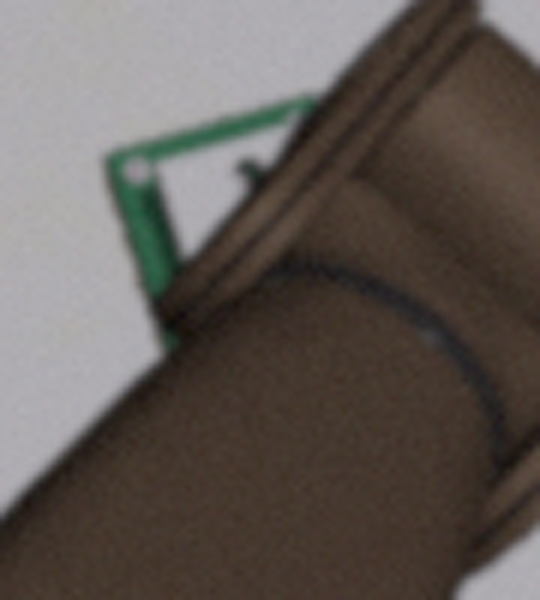

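Run:
```python
from h import *
def rep(t,w):
    d=w[1]-w[0];print(t,w.round(1)[:,:2].tolist(),"mid",w.mean(0).round(1),"len",np.linalg.norm(d).round(1),"yaw",np.degrees(np.arctan2(d[1],d[0])).round(2))
for z in (42,44):rep("rack holes side",cast("side",np.array([[168,278],[603,182]])/8+[230,250],z))
rep("top corner hole",cast("top",np.array([[254,172],[254,172]])/6+[360,180],44))
# rack outline corners in side view at plate top z=44: near-left, near-right, far-right, far-left
c=cast("side",np.array([[135,410],[692,278]])/8+[230,250],36);rep("bottom front edge",c)
c=cast("side",np.array([[100,186],[625,80]])/8+[230,250],44);rep("back edge top",c)
s=cv2.imread("pics/side0.png")
for z,img,b in((12,s,0),):
    c=big(mask(img,(50,80,30),(90,255,255),(225,255,335,322)))
```

```text
rack holes side [[441.8, -324.1], [556.5, -285.9]] mid [ 499.1 -305.    42. ] len 121.0 yaw 18.42
rack holes side [[442.2, -325.8], [556.7, -287.6]] mid [ 499.4 -306.7   44. ] len 120.6 yaw 18.42
top corner hole [[554.2, -291.7], [554.2, -291.7]] mid [ 554.2 -291.7   44. ] len 0.0 yaw 0.0
bottom front edge [[438.5, -363.4], [582.2, -313.8]] mid [ 510.4 -338.6   36. ] len 152.1 yaw 19.06
back edge top [[418.6, -294.3], [560.6, -249.6]] mid [ 489.6 -272.    44. ] len 148.8 yaw 17.47
```

Run:
```python
from h import *
t=ctrl.camera("top").astype(float)
for i in range(3): t+=ctrl.camera("top")
t=(t/4).astype(np.uint8)
cv2.imwrite("pics/g5t.png",cv2.resize(t[190:235,372:422],None,fx=13,fy=13,interpolation=cv2.INTER_CUBIC))
# predict in this crop for hypothesised rack poses & base
for nm,c,z,L in(("base",(496.8,-306),12,[[90,50],[90,-50],[-90,50]]),("rack",(499.,-306),44,[[75,38],[75,-38],[-75,38],[60,0]]),("pin",(496.8,-306),31,[[60,0]])):
    r=np.deg2rad(18.3);R=np.array([[np.cos(r),-np.sin(r)],[np.sin(r),np.cos(r)]])
    X=np.c_[np.array(c)+np.array(L)@R.T,[z]*len(L)];print(nm,((proj("top",X)-[372,190])*13).round())
```

```text
base [[  62.  199.]
 [ 525.   66.]
 [ 341. 1061.]]
rack [[165. 214.]
 [529. 109.]
 [408. 953.]
 [371. 233.]]
pin [[359. 255.]]
```

View pics/g5t.png

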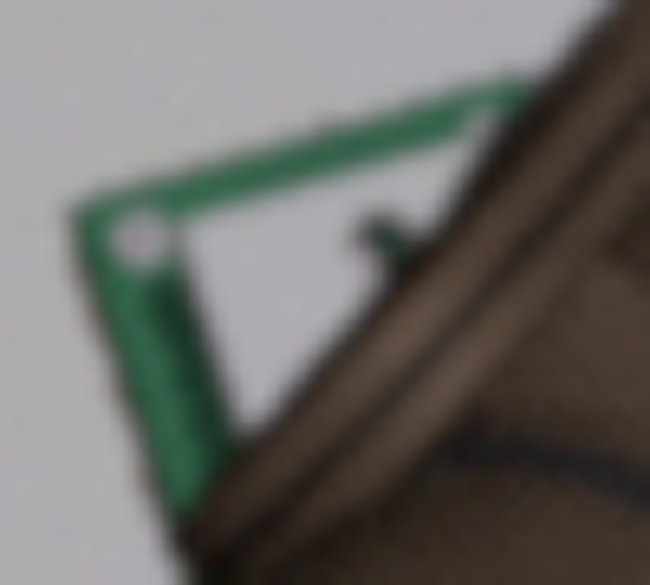

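Run:
```python
from h import *
from scipy.ndimage import map_coordinates
t=ctrl.camera("top").astype(float)
for i in range(5): t+=ctrl.camera("top")
t/=6
f=cv2.imread("pics/g5full.png").astype(float); s0=cv2.imread("pics/side0.png").astype(float)
r=np.deg2rad(18.25);R=np.array([[np.cos(r),-np.sin(r)],[np.sin(r),np.cos(r)]])
def edge(n,im,c,z,lx,ly,axis):
    # sample profiles in local coordinates about hypothesised edge; return offset of max gradient
    o=np.arange(-6,6.01,.25);out=[]
    acc=0
    for a in np.arange(*(ly if axis==0 else lx),1.0):
        L=np.c_[lx+o,np.full_like(o,a)] if axis==0 else np.c_[np.full_like(o,a),ly+o]
        p=proj(n,np.c_[np.array(c)+L@R.T,np.full(len(o),z)])
        acc=acc+np.stack([map_coordinates(im[:,:,k],[p[:,1],p[:,0]],order=1) for k in range(3)],1)
    g=np.abs(np.gradient(acc,axis=0)).sum(1); g=np.where(g>0.5*g.max(),g,0); return round(float((g*o).sum()/g.sum()),2)
c=(498,-306)
print("top: base +x end",edge("top",t,c,12,90,(0,45),0),"rack +x end",edge("top",t,c,44,75,(5,33),0))
print("top: base +y side",edge("top",t,c,12,(55,85),50,1),"rack +y side",edge("top",t,c,44,(50,70),38,1))
print("side base +x",edge("side",s0,c,12,90,(-40,40),0),"-x",edge("side",s0,c,12,-90,(-40,40),0))
print("side rack +x",edge("side",f,c,44,75,(-33,33),0),"-x",edge("side",f,c,44,-75,(-33,33),0))
print("side base +y",edge("side",s0,c,12,(-80,80),50,1),"rack +y",edge("side",f,c,44,(40,70),38,1),edge("side",f,c,44,(-70,-45),38,1))
```

```text
top: base +x end -0.67 rack +x end 0.29
top: base +y side 2.69 rack +y side -0.2
side base +x -0.43 -x -0.61
side rack +x 1.79 -x -0.05
side base +y 0.3 rack +y -4.25 1.31
```

>>> apply_moves:
  increments: [-0.0011,0,0,0,0,0,-0.0011,0,0,0,0,0,-0.0011,0,-0.002,0,0,0,-0.0011,0,-0.004,0,0,0,-0.0011,0,-0.006,0,0,0,-0.0011,0,-0.008,0,0,0,-0.0011,0,-0.01,0,0,0,-0.0011,0,-0.01,0,0,0]

```text
time_s: 8.53
tool_pos: [497.6, -305.6, 68.6]
eef_rot: [[0.32, -0.947, -0.001], [-0.947, -0.32, 0.001], [-0.001, 0.001, -1.0]]
contact_force: [-0.6, -0.4, -4.4]
grip_width: 13.1
```

Run:
```python
from h import *
s=ctrl.get_state();print(s["time_s"],s["tool_pos"],s["contact_force"],s["wrist_torque"],np.degrees(np.arctan2(s["eef_rot"][1,0],s["eef_rot"][0,0])),s["grip_width"])
im=ctrl.camera("side")
cv2.imwrite("pics/g6.png",cv2.resize(im[250:320,230:330],None,fx=8,fy=8,interpolation=cv2.INTER_CUBIC))
```

```text
8.5333 [ 497.570026   -305.57395365   68.600711  ] [-0.60300686 -0.38177592 -4.35758957] [ 0.07698652 -0.03728278 -0.02602101] -71.34299171378375 13.053016136449168
```

View pics/g6.png

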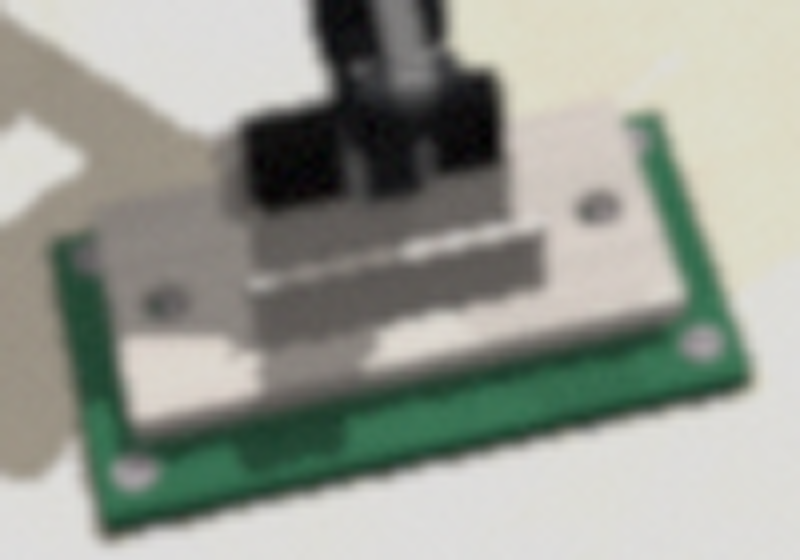

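>>> apply_moves:
  increments: [0,0,-0.001,0,0,0,0,0,-0.002,0,0,0,0,0,-0.003,0,0,0,0,0,-0.004,0,0,0,0,0,-0.005,0,0,0,0,0,-0.006,0,0,0,0,0,-0.007,0,0,0,0,0,-0.007,0,0,0]

```text
time_s: 9.25
tool_pos: [497.8, -305.8, 62.1]
eef_rot: [[0.32, -0.947, -0.0], [-0.947, -0.32, 0.0], [-0.0, -0.0, -1.0]]
contact_force: [0.7, 0.1, -4.1]
grip_width: 12.7
```

>>> apply_moves:
  increments: [0,0,-0.001,0,0,0,0,0,-0.002,0,0,0,0,0,-0.003,0,0,0,0,0,-0.004,0,0,0,0,0,-0.005,0,0,0,0,0,-0.006,0,0,0,0,0,-0.0068,0,0,0,0,0,-0.0068,0,0,0]

```text
time_s: 9.92
tool_pos: [497.9, -305.8, 55.6]
eef_rot: [[0.32, -0.947, -0.0], [-0.947, -0.32, 0.0], [-0.0, 0.0, -1.0]]
contact_force: [-1.2, 0.3, -3.3]
grip_width: 12.7
```

>>> apply_moves:
  increments: [0,0,-0.0003,0,0,0,0,0,-0.0006,0,0,0,0,0,-0.0009,0,0,0,0,0,-0.0012,0,0,0,0,0,-0.0012,0,0,0,0,0,-0.0012,0,0,0,0,0,-0.0012,0,0,0,0,0,-0.0012,0,0,0]

```text
time_s: 10.58
tool_pos: [497.9, -305.8, 55.5]
eef_rot: [[0.32, -0.947, -0.0], [-0.947, -0.32, 0.0], [-0.0, 0.0, -1.0]]
contact_force: [-4.7, 3.1, 5.7]
grip_width: 12.9
```

Run:
```python
from h import *
s=ctrl.get_state();print(s["time_s"],s["tool_pos"],s["contact_force"],s["wrist_torque"],s["grip_width"])
im=ctrl.camera("side")
cv2.imwrite("pics/g7.png",cv2.resize(im[250:320,230:330],None,fx=8,fy=8,interpolation=cv2.INTER_CUBIC))
```

```text
10.5833 [ 497.93911807 -305.84443102   55.54316861] [-4.67221639  3.13551299  5.67097582] [0.55084922 0.49416295 0.0023538 ] 12.895699538978898
```

View pics/g7.png

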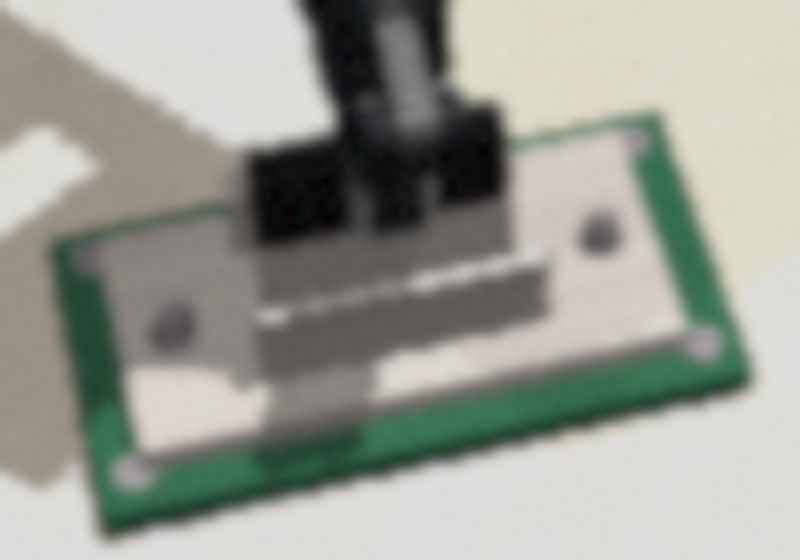

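>>> apply_moves:
  increments: [0,0,0.0008,0,0,0,0,0,0.0008,0,0,0,0,0,0.0008,0,0,0,0,0,0.0008,0,0,0,0,0,0.0008,0,0,0,0,0,0.0008,0,0,0,0,0,0.0008,0,0,0,0,0,0.0008,0,0,0]
  grip: -1

```text
time_s: 11.3
tool_pos: [497.9, -305.9, 55.1]
eef_rot: [[0.32, -0.947, 0.0], [-0.947, -0.32, -0.0], [0.0, -0.0, -1.0]]
contact_force: [1.3, 0.6, 0.7]
grip_width: 85.6
```

>>> apply_moves:
  increments: [0,0,0.005,0,0,0,0,0,0.02,0,0,0,0,0,0.04,0,0,0,0,0,0.06,0,0,0,0,0,0.08,0,0,0,0,0,0.1,0,0,0,0,0,0.12,0,0,0,0,0,0.125,0,0,0]

```text
time_s: 11.97
tool_pos: [499.5, -307.2, 184.7]
eef_rot: [[0.32, -0.947, 0.005], [-0.947, -0.32, -0.005], [0.006, -0.004, -1.0]]
contact_force: [0.9, 0.3, 0.2]
grip_width: 85.6
```

>>> apply_moves:
  increments: [0.008,0.03,0,0,0,-1.1,0.018,0.065,0,0,0,-2.2,0.028,0.105,0,0,0,-3.3,0.037,0.14,0,0,0,-4.4,0.046,0.175,0,0,0,-5.5,0.053,0.2,0,0,0,-6.6,0.056,0.212,0,0,0,-7.7,0.056,0.212,0,0,0,-7.82]

```text
time_s: 12.63
tool_pos: [553.9, -91.1, 179.4]
eef_rot: [[-0.472, -0.881, -0.001], [-0.881, 0.472, 0.001], [-0.0, 0.001, -1.0]]
contact_force: [0.3, -0.1, -0.6]
grip_width: 85.4
```

Run:
```python
from h import *
s=ctrl.get_state();print(s["time_s"],s["tool_pos"],s["contact_force"],np.degrees(np.arctan2(s["eef_rot"][1,0],s["eef_rot"][0,0])),s["q"].round(1))
im=ctrl.camera("side")
cv2.imwrite("pics/h1.png",cv2.resize(im[140:320,220:400],None,fx=3.3,fy=3.3,interpolation=cv2.INTER_CUBIC))
im=ctrl.camera("top");cv2.imwrite("pics/h1t_full.png",im)
cv2.imwrite("pics/h1t.png",cv2.resize(im[150:290,290:450],None,fx=4,fy=4,interpolation=cv2.INTER_CUBIC))
```

```text
12.6333 [553.85890543 -91.08556539 179.40742962] [ 0.29082055 -0.09421953 -0.64260181] -118.1851907250113 [-19.7   5.  109.2   0.   65.9  98.5]
```

View pics/h1.png

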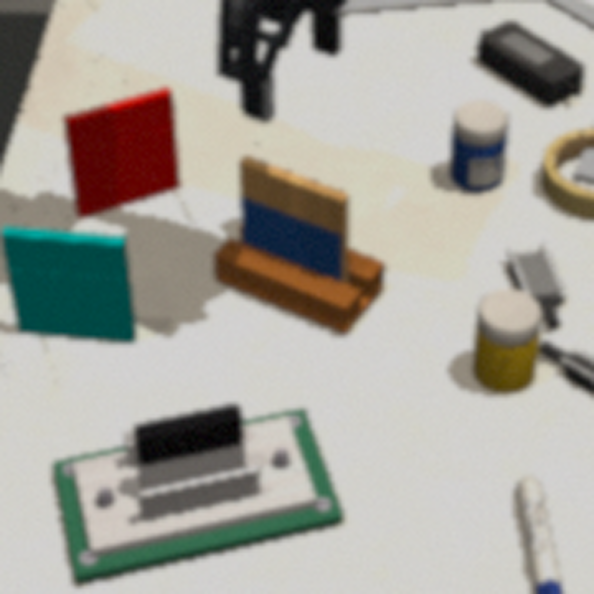

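View pics/h1t.png

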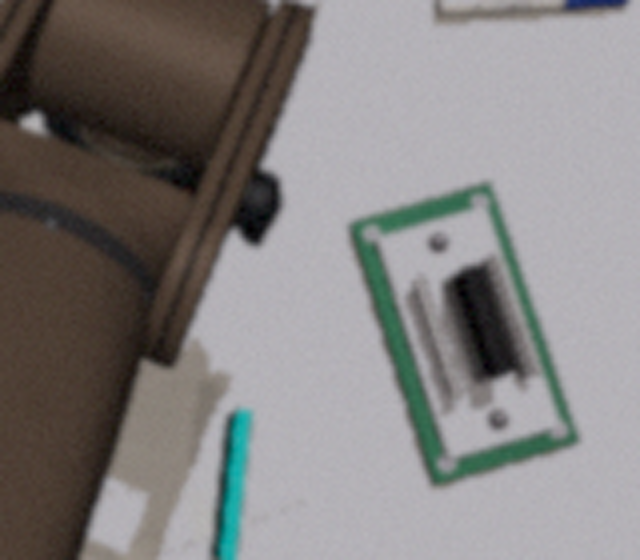

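Run:
```python
from h import *
from scipy.ndimage import map_coordinates
t=cv2.imread("pics/top0.png").astype(float);s=cv2.imread("pics/side0.png").astype(float)
r=np.deg2rad(-28.3);R=np.array([[np.cos(r),-np.sin(r)],[np.sin(r),np.cos(r)]])
def prof(n,im,c,z,axis,rng,o):
    acc=0;k=0
    for a in np.arange(*rng,2.):
        L=np.c_[o,np.full_like(o,a)] if axis==0 else np.c_[np.full_like(o,a),o]
        p=proj(n,np.c_[np.array(c)+L@R.T,np.full(len(o),z)])
        acc=acc+np.stack([map_coordinates(im[:,:,j],[p[:,1],p[:,0]],order=1) for j in range(3)],1);k+=1
    return (acc/k).round().astype(int)
c=(554,-94)
o=np.arange(-16,17,1.)
print("y top");print(np.c_[o,prof("top",t,c,108,1,(-30,30),o)].astype(int).tolist())
print("y side");print(np.c_[o,prof("side",s,c,108,1,(-30,30),o)].astype(int).tolist())
o=np.r_[np.arange(-56,-36,2.),np.arange(36,58,2.)]
print("x top");print(np.c_[o,prof("top",t,c,108,0,(-2,6),o)].astype(int).tolist())
print("x side");print(np.c_[o,prof("side",s,c,80,0,(-6,-4),o)].astype(int).tolist())
# stand ends
for n,im in(("top",t),("side",s)):
    o2=np.arange(-70,71,2.);o2=o2[np.abs(o2)>50]
    print(n,"stand x",np.c_[o2,prof(n,im,c,30,0,(-24,-12),o2)[:,0]].astype(int).tolist())
    o2=np.arange(-40,41,2.);o2=o2[np.abs(o2)>22]
    print(n,"stand y",np.c_[o2,prof(n,im,c,30,1,(-40,40),o2)[:,0]].astype(int).tolist())
```

```text
y top
[[-16, 27, 61, 104], [-15, 25, 55, 95], [-14, 24, 50, 86], [-13, 24, 45, 77], [-12, 26, 40, 66], [-11, 28, 35, 54], [-10, 30, 30, 44], [-9, 32, 29, 37], [-8, 34, 32, 38], [-7, 37, 41, 47], [-6, 42, 54, 64], [-5, 49, 70, 84], [-4, 58, 87, 105], [-3, 67, 103, 124], [-2, 74, 116, 139], [-1, 80, 126, 150], [0, 83, 131, 157], [1, 84, 134, 160], [2, 84, 133, 160], [3, 82, 131, 158], [4, 79, 126, 154], [5, 74, 118, 149], [6, 66, 108, 142], [7, 57, 97, 135], [8, 48, 87, 129], [9, 41, 79, 125], [10, 37, 75, 123], [11, 35, 73, 122], [12, 33, 72, 122], [13, 33, 72, 122], [14, 33, 72, 121], [15, 33, 71, 121], [16, 34, 72, 121]]
y side
[[-16, 38, 66, 88], [-15, 39, 66, 88], [-14, 39, 66, 88], [-13, 39, 66, 88], [-12, 39, 66, 88], [-11, 39, 66, 88], [-10, 39, 66, 89], [-9, 39, 67, 90], [-8, 40, 69, 92], [-7, 42, 72, 96], [-6, 45, 77, 102], [-5, 49, 83, 110], [-4, 54, 92, 121], [-3, 60, 102, 134], [-2, 66, 113, 147], [-1, 73, 123, 161], [0, 79, 134, 173], [1, 86, 142, 184], [2, 92, 149, 191], [3, 98, 154, 197], [4, 106, 158, 200], [5, 115, 162, 202], [6, 125, 167, 203], [7, 137, 172, 203], [8
[... 1231 characters left out ...]
[62, 127], [64, 150], [66, 161], [68, 163], [70, 164]]
top stand y [[-40, 163], [-38, 162], [-36, 157], [-34, 142], [-32, 114], [-30, 81], [-28, 52], [-26, 39], [-24, 37], [24, 34], [26, 39], [28, 59], [30, 91], [32, 125], [34, 149], [36, 160], [38, 163], [40, 164]]
side stand x [[-70, 200], [-68, 200], [-66, 199], [-64, 197], [-62, 187], [-60, 165], [-58, 131], [-56, 93], [-54, 62], [-52, 45], [52, 41], [54, 40], [56, 37], [58, 36], [60, 30], [62, 26], [64, 22], [66, 22], [68, 28], [70, 41]]
side stand y [[-40, 18], [-38, 18], [-36, 18], [-34, 18], [-32, 18], [-30, 21], [-28, 26], [-26, 31], [-24, 36], [24, 58], [26, 58], [28, 61], [30, 64], [32, 69], [34, 75], [36, 80], [38, 84], [40, 85]]
```

>>> apply_moves:
  increments: [0.0012,0.0011,-0.015,0,0,0,0.0012,0.0011,-0.035,0,0,0,0.0012,0.0011,-0.055,0,0,0,0.0012,0.0011,-0.075,0,0,0,0.0012,0.0011,-0.09,0,0,0,0.0012,0.0011,-0.1,0,0,0,0.0012,0.0011,-0.105,0,0,0,0.0012,0.0011,-0.105,0,0,0]

```text
time_s: 13.4
tool_pos: [554.2, -93.4, 73.9]
eef_rot: [[-0.474, -0.881, -0.002], [-0.881, 0.474, 0.001], [0.0, 0.002, -1.0]]
contact_force: [-0.4, 0.6, -0.0]
grip_width: 85.5
```

Run:
```python
from h import *
s=ctrl.get_state();print(s["time_s"],s["tool_pos"],s["contact_force"],np.degrees(np.arctan2(s["eef_rot"][1,0],s["eef_rot"][0,0])),s["q"].round(1))
im=ctrl.camera("side")
cv2.imwrite("pics/h2.png",cv2.resize(im[140:260,250:380],None,fx=5,fy=5,interpolation=cv2.INTER_CUBIC))
```

```text
13.4 [554.20070063 -93.41614469  73.86166697] [-0.36484259  0.56167447 -0.00225748] -118.27568653483115 [-19.9  12.9 112.5  -0.   54.7  98.4]
```

View pics/h2.png

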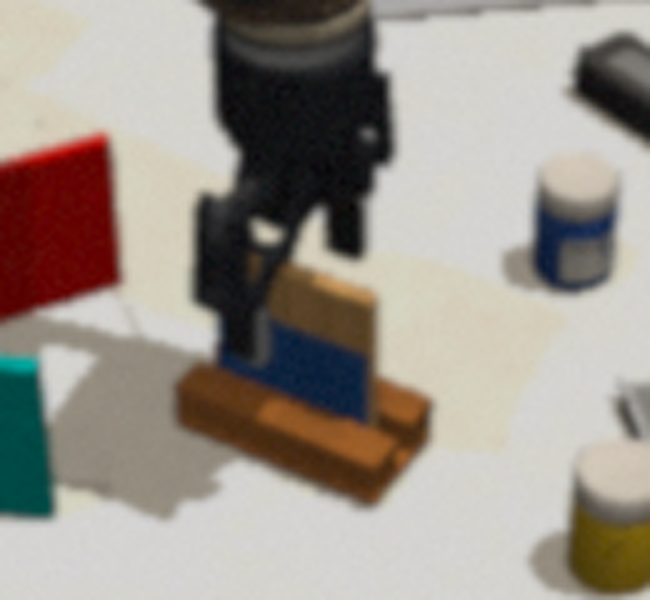

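>>> apply_moves:
  increments: [0,0,0,0,0,0,0,0,0,0,0,0,0,0,0,0,0,0,0,0,0,0,0,0,0,0,0,0,0,0,0,0,0,0,0,0,0,0,0,0,0,0,0,0,0,0,0,0]
  grip: 1

```text
time_s: 14.12
tool_pos: [555.4, -92.8, 75.5]
eef_rot: [[-0.473, -0.881, 0.001], [-0.881, 0.473, -0.0], [-0.0, -0.001, -1.0]]
contact_force: [-0.3, 0.6, 1.2]
grip_width: 8.8
```

Run:
```python
from h import *
s=ctrl.get_state();print(s["time_s"],s["tool_pos"],s["contact_force"],s["wrist_torque"],s["grip_width"])
im=ctrl.camera("side")
cv2.imwrite("pics/h3.png",cv2.resize(im[140:260,250:380],None,fx=5,fy=5,interpolation=cv2.INTER_CUBIC))
```

```text
14.1167 [555.43606072 -92.81760571  75.50106674] [-0.27186976  0.57261672  1.23410134] [0.02566134 0.01596218 0.04212648] 8.830397957664658
```

View pics/h3.png

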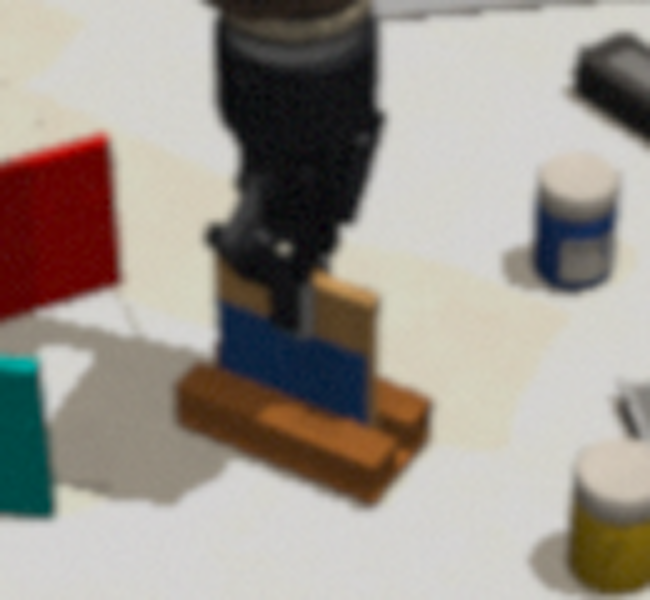

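>>> apply_moves:
  increments: [0,0,0.003,0,0,0,0,0,0.01,0,0,0,0,0,0.02,0,0,0,0,0,0.035,0,0,0,0,0,0.055,0,0,0,0,0,0.075,0,0,0,0,0,0.09,0,0,0,0,0,0.095,0,0,0]

```text
time_s: 14.83
tool_pos: [556.8, -93.3, 174.3]
eef_rot: [[-0.473, -0.881, 0.006], [-0.881, 0.473, -0.002], [-0.001, -0.006, -1.0]]
contact_force: [1.2, -0.9, 0.0]
grip_width: 9.0
```

Run:
```python
from h import *
s=ctrl.get_state();print(s["time_s"],s["tool_pos"],s["contact_force"],s["wrist_torque"],s["grip_width"])
im=ctrl.camera("side");cv2.imwrite("pics/h4full.png",im)
cv2.imwrite("pics/h4.png",cv2.resize(im[110:240,250:380],None,fx=4.6,fy=4.6,interpolation=cv2.INTER_CUBIC))
```

```text
14.8333 [556.79186722 -93.34657956 174.31179806] [ 1.19090836 -0.92207557  0.00162612] [-0.02112501 -0.02084027 -0.00301865] 9.044203817424378
```

View pics/h4.png

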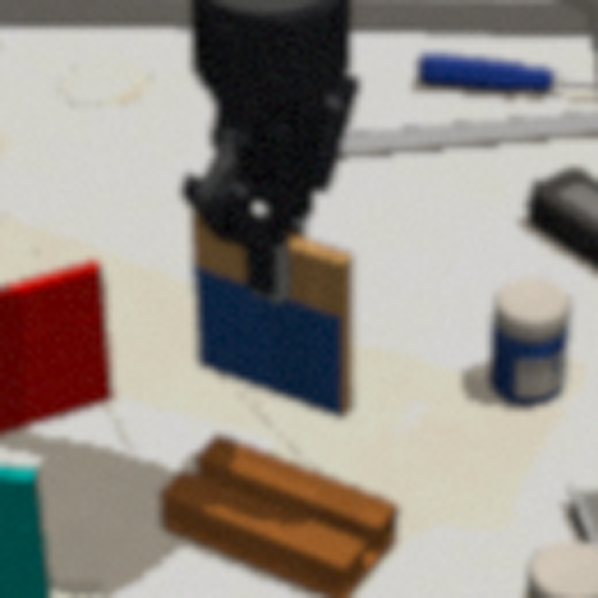

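Run:
```python
from h import *
w=cast("side",np.array([[200,365],[341,410]])/4.6+[250,110],104)
m=w.mean(0);d=w[1]-w[0];print(w,m,np.linalg.norm(d),np.degrees(np.arctan2(d[1],d[0])))
r=np.deg2rad(-28.2);ex=np.array([np.cos(r),np.sin(r)]);ey=np.array([-ex[1],ex[0]])
v=m[:2]-np.array([555.1,-92.9]);print("local x,y of front lower mid rel TCP",v@ex,v@ey)
```

```text
[[ 515.03979878  -70.11709154  104.        ]
 [ 592.14102767 -105.26689481  104.        ]] [553.59041323 -87.69199317 104.        ] 84.73551891669281 -24.507844291212425
local x,y of front lower mid rel TCP -3.7914516433284158 3.876478012188638
```

>>> apply_moves:
  increments: [-0.005,-0.015,0.02,0,0,0.5,-0.012,-0.045,0.03,0,0,1.5,-0.02,-0.08,0.03,0,0,2.6,-0.028,-0.115,0.03,0,0,3.7,-0.036,-0.15,0.03,0,0,4.8,-0.044,-0.185,0.03,0,0,5.9,-0.05,-0.21,0.03,0,0,6.9,-0.0517,-0.2214,0.03,0,0,7.82]

```text
time_s: 15.55
tool_pos: [501.7, -317.1, 199.0]
eef_rot: [[0.322, -0.947, -0.002], [-0.947, -0.322, 0.0], [-0.001, 0.002, -1.0]]
contact_force: [-0.0, -0.1, -2.0]
grip_width: 9.4
```

>>> apply_moves:
  increments: [-0.001,-0.005,0,0,0,0,-0.001,-0.005,-0.01,0,0,0,-0.001,-0.005,-0.025,0,0,0,-0.001,-0.005,-0.037,0,0,0,-0.001,-0.005,-0.043,0,0,0,-0.001,-0.005,-0.045,0,0,0,-0.001,-0.005,-0.045,0,0,0,-0.001,-0.005,-0.045,0,0,0]

```text
time_s: 16.22
tool_pos: [502.8, -318.9, 155.4]
eef_rot: [[0.32, -0.947, 0.0], [-0.947, -0.32, -0.0], [0.0, -0.0, -1.0]]
contact_force: [0.8, 0.2, -0.5]
grip_width: 9.0
```

Run:
```python
from h import *
s=ctrl.get_state();print(s["time_s"],s["tool_pos"],s["contact_force"],np.degrees(np.arctan2(s["eef_rot"][1,0],s["eef_rot"][0,0])),s["grip_width"])
im=ctrl.camera("side");cv2.imwrite("pics/i1full.png",im)
cv2.imwrite("pics/i1.png",cv2.resize(im[210:320,225:335],None,fx=5.4,fy=5.4,interpolation=cv2.INTER_CUBIC))
```

```text
16.2167 [ 502.79302005 -318.88516859  155.43899209] [ 0.75182292  0.16564434 -0.49634879] -71.32306106596698 8.951670037005352
```

View pics/i1.png

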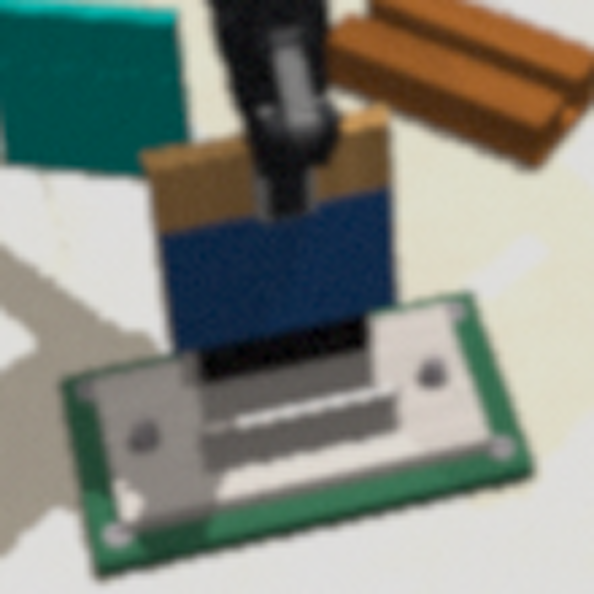

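Run:
```python
from h import *
k=5.4;off=[225,210]
r=np.deg2rad(18.6);ex=np.array([np.cos(r),np.sin(r)]);ey=np.array([-ex[1],ex[0]])
def loc(px,z):
    w=cast("side",np.array(px)/k+off,z)[:,:2]-np.array([497.9,-306]);return np.c_[w@ex,w@ey].round(1)
print("panel bottom",loc([[177,350],[395,300]],88).tolist())
print("panel top front",loc([[150,172],[392,115]],188).tolist())
print("fin blacktop z80 front",loc([[203,362],[365,322]],76).tolist())
print("holes z20",loc([[145,437],[432,374]],20).tolist())
print("outer fin top z51",loc([[205,428],[400,388]],51).tolist())
```

```text
panel bottom [[-43.4, -16.4], [43.0, -15.2]]
panel top front [[-45.0, -20.1], [44.8, -16.1]]
fin blacktop z80 front [[-33.9, -14.6], [31.1, -12.5]]
holes z20 [[-59.0, 1.8], [60.8, 0.9]]
outer fin top z51 [[-37.4, -26.1], [40.5, -28.1]]
```

>>> apply_moves:
  increments: [0,0,-0.005,0,0,0,0,0,-0.012,0,0,0,0,0,-0.02,0,0,0,0,0,-0.028,0,0,0,0,0,-0.035,0,0,0,0,0,-0.04,0,0,0,0,0,-0.043,0,0,0,0,0,-0.043,0,0,0]

```text
time_s: 16.93
tool_pos: [501.9, -318.8, 110.9]
eef_rot: [[0.32, -0.947, -0.001], [-0.947, -0.32, 0.001], [-0.002, 0.001, -1.0]]
contact_force: [0.3, 0.0, -1.2]
grip_width: 9.1
```

>>> apply_moves:
  increments: [0,0,-0.003,0,0,0,0,0,-0.006,0,0,0,0,0,-0.009,0,0,0,0,0,-0.012,0,0,0,0,0,-0.015,0,0,0,0,0,-0.017,0,0,0,0,0,-0.018,0,0,0,0,0,-0.018,0,0,0]

```text
time_s: 17.6
tool_pos: [502.2, -319.0, 93.7]
eef_rot: [[0.32, -0.947, -0.0], [-0.947, -0.32, 0.0], [-0.001, 0.0, -1.0]]
contact_force: [-0.7, 0.2, -0.1]
grip_width: 9.1
```

Run:
```python
from h import *
s=ctrl.get_state();print(s["time_s"],s["tool_pos"],s["contact_force"],s["wrist_torque"],s["grip_width"])
im=ctrl.camera("side");cv2.imwrite("pics/i2full.png",im)
cv2.imwrite("pics/i2.png",cv2.resize(im[210:320,225:335],None,fx=5.4,fy=5.4,interpolation=cv2.INTER_CUBIC))
```

```text
17.6 [ 502.21155414 -319.02286821   93.73384667] [-0.6864345   0.22359301 -0.11477549] [-0.00624732  0.05180455  0.01014387] 9.082196736162256
```

View pics/i2.png

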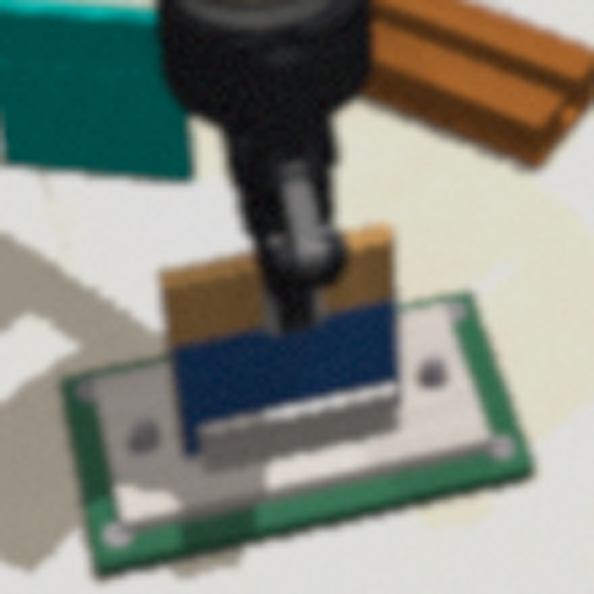

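>>> apply_moves:
  increments: [0,0,-0.001,0,0,0,0,0,-0.002,0,0,0,0,0,-0.003,0,0,0,0,0,-0.004,0,0,0,0,0,-0.005,0,0,0,0,0,-0.006,0,0,0,0,0,-0.0065,0,0,0,0,0,-0.0065,0,0,0]

```text
time_s: 18.32
tool_pos: [502.4, -319.2, 87.6]
eef_rot: [[0.32, -0.947, 0.0], [-0.947, -0.32, 0.0], [-0.0, -0.0, -1.0]]
contact_force: [-0.3, 1.2, -0.4]
grip_width: 8.8
```

Run:
```python
from h import *
s=ctrl.get_state();print(s["time_s"],s["tool_pos"],s["contact_force"],s["wrist_torque"],s["grip_width"])
im=ctrl.camera("side");cv2.imwrite("pics/i3full.png",im)
cv2.imwrite("pics/i3.png",cv2.resize(im[210:320,225:335],None,fx=5.4,fy=5.4,interpolation=cv2.INTER_CUBIC))
```

```text
18.3167 [ 502.3864603  -319.19464211   87.61292771] [-0.26067286  1.21290012 -0.43535511] [-0.01662868 -0.01904794 -0.00639785] 8.814206307326403
```

View pics/i3.png

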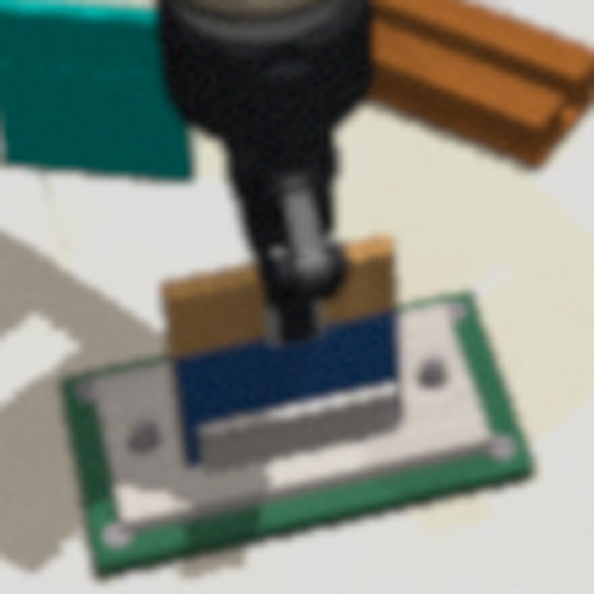

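Run:
```python
from h import *
k=5.4;off=[225,210]
r=np.deg2rad(18.6);ex=np.array([np.cos(r),np.sin(r)]);ey=np.array([-ex[1],ex[0]])
def loc(px,z):
    w=cast("side",np.array(px)/k+off,z)[:,:2]-np.array([497.9,-306]);return np.c_[w@ex,w@ey].round(1)
print("panel bottom left",loc([[187,463]],20.5).tolist())
print("panel top back",loc([[163,283],[393,237]],120).tolist())
print("panel top front",loc([[166,292],[396,245]],120).tolist())
print("blue at fin top right, z51",loc([[397,385]],52).tolist())
```

```text
panel bottom left [[-45.3, -16.3]]
panel top back [[-44.8, -10.6], [44.0, -12.1]]
panel top front [[-44.6, -15.3], [44.1, -16.5]]
blue at fin top right, z51 [[39.6, -27.1]]
```

>>> apply_moves:
  increments: [0,0,-0.0003,0,0,0,0,0,-0.0006,0,0,0,0,0,-0.0009,0,0,0,0,0,-0.0011,0,0,0,0,0,-0.0011,0,0,0,0,0,-0.0011,0,0,0,0,0,-0.0011,0,0,0,0,0,-0.0011,0,0,0]

```text
time_s: 19.03
tool_pos: [502.5, -319.3, 87.5]
eef_rot: [[0.32, -0.947, -0.0], [-0.947, -0.32, -0.0], [0.0, 0.0, -1.0]]
contact_force: [-1.7, 0.8, 5.6]
grip_width: 9.6
```

>>> apply_moves:
  increments: [0,0,0.0006,0,0,0,0,0,0.0006,0,0,0,0,0,0.0006,0,0,0,0,0,0.0006,0,0,0,0,0,0.0006,0,0,0,0,0,0.0006,0,0,0,0,0,0.0006,0,0,0,0,0,0.0006,0,0,0]
  grip: -1

```text
time_s: 19.7
tool_pos: [502.4, -319.2, 87.1]
eef_rot: [[0.32, -0.947, -0.0], [-0.947, -0.32, 0.0], [-0.0, -0.0, -1.0]]
contact_force: [0.5, 0.4, 0.8]
grip_width: 85.3
```

>>> apply_moves:
  increments: [0,0,0.005,0,0,0,0,0,0.015,0,0,0,0,0,0.03,0,0,0,0,0,0.05,0,0,0,0,0,0.07,0,0,0,0,0,0.09,0,0,0,0,0,0.11,0,0,0,0,0,0.12,0,0,0]

```text
time_s: 20.37
tool_pos: [503.6, -320.1, 211.6]
eef_rot: [[0.32, -0.947, 0.004], [-0.947, -0.32, -0.004], [0.005, -0.003, -1.0]]
contact_force: [0.3, -0.1, 1.5]
grip_width: 85.5
```

>>> apply_moves:
  increments: [0,0.035,0,0,0,0,0,0.07,0,0,0,0,0,0.105,0,0,0,0,0,0.14,0,0,0,0,0,0.17,0,0,0,0,0,0.19,0,0,0,0,0,0.2,0,0,0,0,0,0.2,0,0,0]

```text
validation failed for argument at $.in...
```

Run:
```python
from h import *
s=ctrl.get_state();print(s["time_s"],s["tool_pos"],s["contact_force"],s["grip_width"])
im=ctrl.camera("side");cv2.imwrite("pics/j1full.png",im)
cv2.imwrite("pics/j1.png",cv2.resize(im[210:320,225:335],None,fx=5.4,fy=5.4,interpolation=cv2.INTER_CUBIC))
im=ctrl.camera("top");cv2.imwrite("pics/j2full.png",im)
cv2.imwrite("pics/j2.png",cv2.resize(im[180:280,360:450],None,fx=6,fy=6,interpolation=cv2.INTER_CUBIC))
```

```text
20.3667 [ 503.55569672 -320.14594913  211.5813678 ] [ 0.29609039 -0.05756975  1.47383314] 85.50760233566646
```

View pics/j1.png

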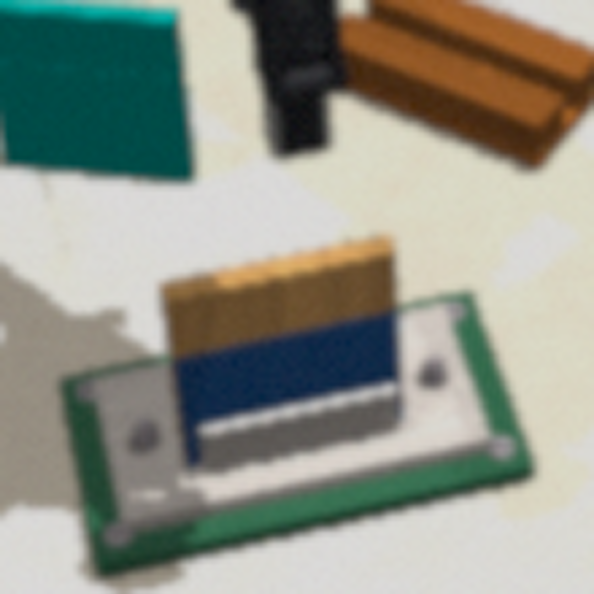

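View pics/j2.png

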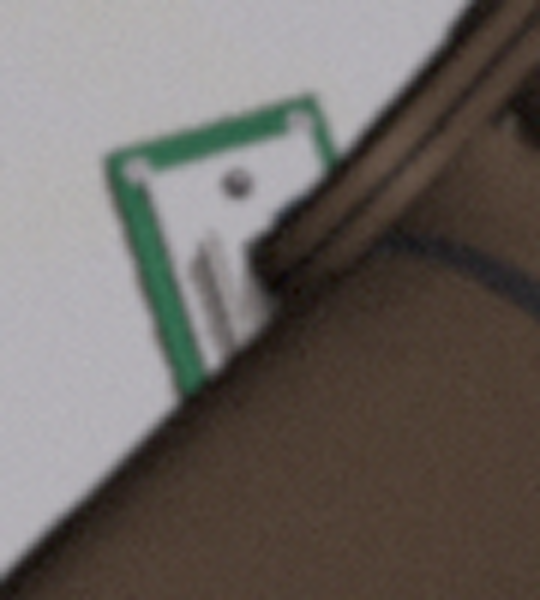

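View pics/j1full.png

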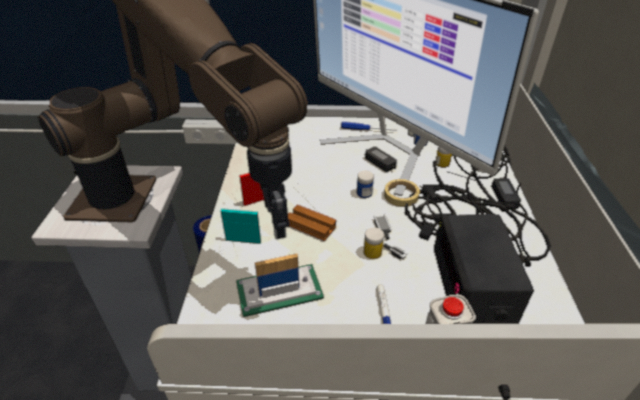

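The panel stands upright in the slot, with its top edge at crop pixels (163,283) to (393,237). Both pins show through the holes. The last move was refused because I wrote the wrong number of values. I'll move aside once to get a clear top view.

>>> apply_moves:
  increments: [0,0.03,0,0,0,0,0,0.065,0,0,0,0,0,0.1,0,0,0,0,0,0.135,0,0,0,0,0,0.165,0,0,0,0,0,0.19,0,0,0,0,0,0.2,0,0,0,0,0,0.2,0,0,0,0]

```text
time_s: 21.13
tool_pos: [501.7, -117.1, 205.9]
eef_rot: [[0.323, -0.946, -0.002], [-0.946, -0.323, 0.001], [-0.002, 0.001, -1.0]]
contact_force: [-0.7, -0.3, -0.8]
grip_width: 85.3
```

Run:
```python
from h import *
s=ctrl.get_state();print(s["time_s"],s["tool_pos"],s["contact_force"],s["joint_vel"].round(1))
im=ctrl.camera("top");cv2.imwrite("pics/k2full.png",im)
cv2.imwrite("pics/k2.png",cv2.resize(im[180:280,360:450],None,fx=6,fy=6,interpolation=cv2.INTER_CUBIC))
im=ctrl.camera("side")
a=cv2.imread("pics/side0.png");b=cv2.imread("pics/top0.png");t=cv2.imread("pics/k2full.png")
for n,(p,q),bx in(("jarb",(a,im),(350,165,380,205)),("jary",(a,im),(358,222,388,264)),("pen",(b,t),(390,138,455,160))):
    x0,y0,x1,y1=bx;print(n,np.abs(p[y0:y1,x0:x1].astype(int)-q[y0:y1,x0:x1]).mean().round(2))
```

```text
21.1333 [ 501.70201811 -117.10767246  205.90196957] [-0.66581818 -0.25303076 -0.78425491] [-2.7  1.  -1.6 -1.4 -0.7 -1.6]
jarb 1.45
jary 1.38
pen 14.38
```

View pics/k2.png

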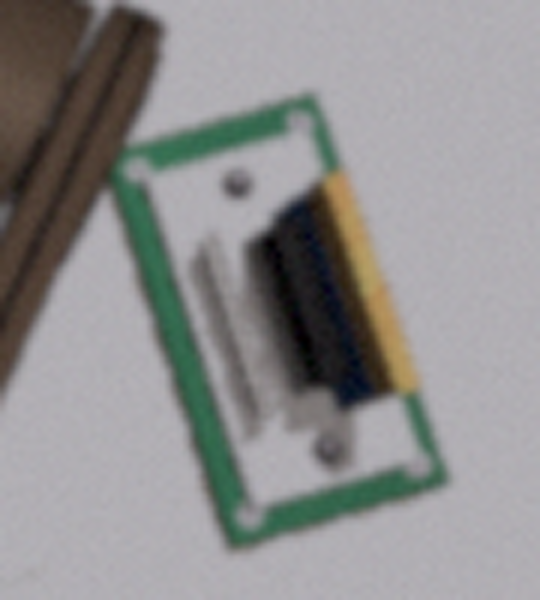

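The pen check differs at 14.4 in the top view. The arm may be covering it, so I'll check it in the side view.

Run:
```python
from h import *
im=ctrl.camera("side");a=cv2.imread("pics/side0.png");x0,y0,x1,y1=370,275,400,325
print(np.abs(a[y0:y1,x0:x1].astype(int)-im[y0:y1,x0:x1]).mean())
t=cv2.imread("pics/k2full.png")
cv2.imwrite("pics/k3.png",np.vstack([im,t])[:, :][60:560])
```

```text
1.198
```

View pics/k3.png

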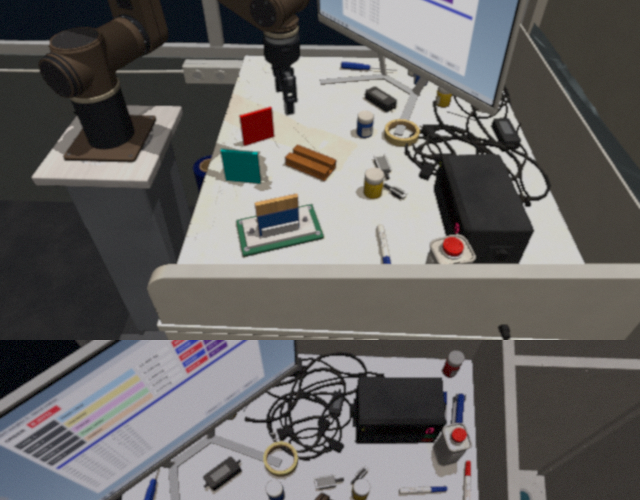

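The pen has not moved: the side-view difference is 1.2, which is noise level, and it is still at (422,150) in the top view.

```bash
python3 -c "
from cell import ctrl
print(ctrl.finish_job())"
```

```text
the job is handed in; nothing more can be done
None
```

The job is handed in at about 21 s of robot time. The rack sits on the base with both dowel pins through its holes, and the blue panel stands on edge in slot_b.

- **Rack:** I gripped it by its black fin and lowered it onto the pins. It met the plate at TCP height 55.5 mm, 12 mm above the grasp height, so it is seated on the plate. The upward force on contact was about 6 N. Both pins show through the holes in both views.
- **Panel:** I lowered it into slot_b until it touched the floor, again at about 6 N, then released it and drew the gripper clear. While still gripped, its ends measured about −44.7 and +44 mm from the rack centre. After release it stands upright in both views, and the top edge did not shift.
- **Everything else:** The jars and the pen match the first side picture to noise level. I only looked over the other objects, and they appear unmoved.

**Checks that failed or disagreed:**
- The two cameras differed by about 2.5 mm on the base's x position. I aligned the rack to the base by comparing edges within each view.
- A pixel comparison of the pen in the top view showed a large change (14.4). I did not find the cause, but the pen is at the same place there and the side view shows no change.
- One move call was refused for having the wrong number of values. I sent it again correctly.

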